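Free the seized stopper and close the open flask with it

TASK

The tapered stopper has seized in the neck of the flask that leans in the stand, and a straight pull only drags that flask out of its cup. Work the stopper loose by twisting it back and forth while pulling gently along the leaning neck, so that the flask stays down in its cup, then set the stopper gently, upright and fully home, in the neck of the open flask that stands on the bench. Leave the other things on the bench alone.

Things in the scene. Friction and masses are not known exactly. Their poses are not given: they have to be found in the camera images.
- stopper_grip (a point): grip of the loose dark rubber stopper: an upright flat-sided block 20 mm thick (along the point's y), 28 mm wide (x), 34 mm tall (z). The point lies on the stopper's axis inside the block, 12 mm below its top and 22 mm above the flange under it. z is the stopper's axis, plug to grip; at the start it leans 35 degrees from vertical with the leaning flask, and y is level
- stopper_shoulder (a point): centre of the underside of the stopper's round flange (33 mm across, 4 mm thick), on its axis, 26 mm below stopper_grip; same axes. Below it is the tapered plug, 28 mm long, 23 mm across at the top and 17 mm at the foot. The flange rests on the rim of the neck when the stopper is fully home
- held_mouth (a point): centre of the mouth (plane of the rim) of the leaning flask; z points out along its axis, 35 degrees from vertical. The brown glass conical flask is 120 mm tall, 76 mm across at the foot; its neck is 34 mm across outside, 42 mm long. It cannot turn or tip in its cup, only be dragged out along its axis
- held_flask (a joint): how far the leaning flask has been dragged out of its cup along its axis, m (0 = fully down). It starts to rise at a pull of about 15 N along the axis and goes back by itself when let go; keep it below 0.008
- stand: stand fixed to the bench: grey foot plate 165 x 100 x 10 mm, leaning steel post and round grey cup 86 mm across that holds the foot of the leaning flask. Origin on the bench under the plate; x points to its back, the flask leans to -x (the front). The mouth of that flask is 34 mm in front of the origin, 148 mm above the bench
- open_mouth (a point): centre of the mouth (plane of the rim) of the open flask, a brown glass conical flask of the same form (120 mm tall, 76 mm across at the foot, neck 34 mm outside, 26 mm bore) that stands loose and upright on the bench, 0.3 kg; z is up the neck
- open_flask: the open flask itself; origin at the centre of its underside
- bench_timer: bystander: flat countdown timer, 64 x 68 x 21 mm, lying near the stand; origin at the centre of its underside
- forceps: bystander: steel forceps 128 mm long, lying flat near the front edge; origin at the centre of its underside
- sample_cup: bystander: specimen cup with a screw lid, 65 mm across, 74 mm tall; origin at the centre of its underside
- stopper: the whole stopper, 66 mm, 45 g; origin at the foot of its plug, same axes. Seized at the start: a straight pull needs 30 to 46 N, a twist about its axis 0.15 to 0.45 N m. While it twists it comes easily: 2 mm of pull per radian of twist, either way, costs 5 to 12 N. It is loose after about 12 mm and leaves the neck after 28 mm
Things that resemble listed ones, but are neither listed nor needed, are in the scene too. What is shaped like the stopper but pink is not meant. Leave any red look-alike of the open_flask alone.

How it is judged:
On the way:
1. the stopper is out of the leaning flask (its flange more than 35 mm from that flask's mouth) and the flask is down in its cup (distance between stopper_shoulder and held_mouth above 0.035 m and value of joint held_flask below 0.003 m), for 0.2 s.
At the end, for the whole second after the job is handed in: The stopper stands upright (within 0.1 rad) and fully home in the open flask: its flange within 3 mm of the rim and within 4 mm of its centre. The open flask stands at rest on the bench, upright within 0.05 rad and within 5 cm of where it stood; the leaning flask is down in its cup (within 3 mm) (horizontal distance between stopper_shoulder and open_mouth below 0.004 m and z of stopper_shoulder in the frame of open_mouth between -0.004 and 0.003 m and angle between stopper_grip's own z axis and vertical below 0.1 rad and angle between open_flask's own z axis and vertical below 0.05 rad and distance of open_flask from where it was at the start of the episode below 0.05 m and height (world z) of open_flask below 0.005 m and linear speed of open_flask below 0.02 m/s and value of joint held_flask below 0.003 m); the robot touches nothing.
It fails at once if the leaning flask is dragged more than 8 mm out of its cup (value of joint held_flask above 0.008 m).
It fails at once if the open flask is tipped over (more than 0.35 rad) (angle between open_flask's own z axis and vertical above 0.35 rad).
It fails at once if the stopper is dropped or rammed into the open flask (faster than 0.45 m/s near its mouth) (distance between stopper_shoulder and open_mouth below 0.03 m and linear speed of stopper above 0.45 m/s).
It fails at once if the timer, the forceps or the specimen cup is moved more than 3 cm (distance of any of bench_timer, forceps, sample_cup from where it was at the start of the episode above 0.03 m).
It also fails if it takes over 58 s, if anything falls off the work surface, if the arm or the gripper's body presses on something with over 40 N, if the wrist force passes 120 N, or if a joint passes its speed limit or range.

ROBOT

A 6-joint arm with a two-finger parallel gripper is mounted at the origin on a cart in front of the work surface, level with it; the furniture and walls round the work are solid. World frame = base frame: x ahead of the robot, y to its left, z up, the work surface at z = 0. Lengths are in m, angles in rad, forces in N, time in s.
With the tool pointing down it reaches from about 0.25 to 0.775 m from the base axis. Payload 4 kg.
Tool frame: the origin (TCP) lies on the centre line of the jaws, within the pads' length; the fingertips stand 19 mm ahead of it and the grasp point (between the pads) is the TCP; x points along the fingers, z is the direction in which the jaws open and shut, and the axes are right-handed (so a half turn about x gives the same grasp; the last joint's range is limited). The gripper opens to 94 mm and grips with 3 to 60 N. Pads are 16 mm wide; open, the fingers measure 119 mm over their backs; the gripper's body (75 mm by 177 mm) begins 78 mm behind the grasp point.
Start: joints at [-1.422, 0.087, 1.371, -0, 1.684, -0.103], TCP at [0.137, -0.533, 0.225] pointing down, gripper open.
Joint ranges: [-3.1, 3.1], [-0.76, 2.03], [0.27, 2.55], [-1.08, 4.22], [0.17, 2.65], [-2.57, 2.57]. Speed limits (rad/s): [2.79, 2.79, 3.14, 3.14, 3.14, 3.14].

INTERFACE

Orientations are given as [roll, pitch, yaw] about the fixed x, y, z axes, in that order (R = Rz(yaw) Ry(pitch) Rx(roll)).
In Python, from bench import robot, snapshot, camera_params gives the robot as it stands.
- The arm moves only by the tool step_arm, never from a script. Its argument "motion" is text: rows parted by semicolons, each of 7 numbers parted by spaces: the opening in per cent of the stroke, from 0 (shut) to 100 (fully open), then the shift along the tool's x, y, z in cm, then the turn, a rotation vector about the tool's x, y, z in rad. A call has 1 to 20 rows; each row shifts and turns the commanded pose from where the row before left it, along the tool's axes as they then stand; what a row does not reach is not made up. A row lasts 1/12 s, in which the tool goes at most 41.7 mm and 7.16 degrees, less where a joint would pass 70% of its speed; a pose out of reach is approached as far as the arm can. A call with a gripper value outside its range is refused whole. The fingers move at their own pace and stop on an object; the grip force is fixed at half the most. Time passes only in rows, so rows that do not move let the fingers close. It gives the time, the measured TCP pose, the force and the opening at its end, in the units of the state.
- robot.get_obs(): the state, without advancing time (a new reading comes with each control period).
- snapshot(name): name is "side" or "top"; returns the picture (400x640x3 uint8, red, green, blue); there is no depth.
- camera_params(name): a dict with "fx", "fy", "cx", "cy" (pixels), "D" ([k1, k2, p1, p2, k3] as OpenCV has them; the pictures are not rectified), "R" (3x3) and "t" (3): a world point X has camera coordinates R X + t. Camera axes: x right, y down, z forward; pixel columns grow to the right and rows downward; lengths in m; the calibration is good to about 2 mm. A picture is of the moment at which its call begins. camera_params takes no time and is no camera call.
- robot.close_job(): hands the job in, once; it reports no verdict.
The state is a dict: "time": time; "joint_positions": joint angles; "qvel": joint speeds; "joint_torque": joint torques, N m; "tool_pos": TCP position; "ee_rot": TCP orientation; "wrist_force": force on the tool from outside, world axes, zero at the start; "wrist_torque": the same for the moment, N m; "width": finger opening in m.
Only numpy, scipy, OpenCV 4.12 (cv2) and the standard library are available. Lean on these libraries where they do the work, as an engineer would, in place of code of your own. Each camera call takes 0.05 s, during which the arm holds its last target.

## Working session

There is one attempt and no reset: what is moved stays moved. The work goes in short steps, Python scripts to look and compute and a tool call to move; the robot and the scene stay as the last step left them, time stands still between calls to the robot, and variables do not carry over. Pictures are saved under pics/ and viewed, and the job is handed in when it is done.

Besides the shell and the picture viewer there is one more tool, called as name(argument=value, ...) on one line, values as JSON. step_arm: Moves the arm, as the interface text tells. Its arguments: {"type":"object","properties":{"motion":{"type":"string"}},"required":["motion"]}

```bash
mkdir -p pics; ls; python3 - <<'E'
from bench import robot, snapshot, camera_params
import cv2
for n in ("side","top"):
    im=snapshot(n); cv2.imwrite(f"pics/{n}0.png",im[:,:,::-1])
    p=camera_params(n); print(n,p)
print(robot.get_obs())
E
```

```text
pics
side {'fx': 365.4304968241805, 'fy': 365.4304968241805, 'cx': 315.7518536500703, 'cy': 196.5235376606917, 'D': array([0.02456644, 0.        , 0.        , 0.        , 0.        ]), 'R': array([[ 0.87353296, -0.48671238, -0.00715649],
       [-0.24344392, -0.42409813, -0.87228197],
       [ 0.42151538,  0.76370926, -0.48895086]]), 't': array([-0.50496261,  0.11782685,  1.13561174])}
top {'fx': 519.5468939107338, 'fy': 519.5468939107338, 'cx': 321.8387576615026, 'cy': 192.45096465782538, 'D': array([0.01914237, 0.        , 0.        , 0.        , 0.        ]), 'R': array([[ 1.60295394e-03, -9.99981477e-01, -5.87163417e-03],
       [-9.90578054e-01, -7.83762318e-04, -1.36947088e-01],
       [ 1.36939949e-01,  6.03583182e-03, -9.90560962e-01]]), 't': array([-0.20895351,  0.4660533 ,  1.35383772])}
{'time': 0.1, 'joint_positions': array([-1.42211041e+00,  8.78496065e-02,  1.37206718e+00, -1.81226770e-05,
        1.68358144e+00, -1.03078020e-01]), 'qvel': array([-0.00140856, -0.00104028, -0.00111315, -0.00239437,  0.00139135,
        0.00017502]), 'joint_torque': array([ 1.81412750e-03, -3.41253841e+01, -3.03300798e+01,  7.19826878e-02,
        3.04357661e-02, -9.92527430e-05]), 'tool_pos': array([ 0.13694744, -0.5322203 ,  0.22345662]), 'ee_rot': array([3.04796631, 1.56889067, 1.72893189]), 'wrist_force': array([-0.36622333, -0.05760386,  0.14171154]), 'wrist_torque': array([0.00619962, 0.00683514, 0.04213248]), 'width': 0.09409883967690676}
```

View pics/side0.png

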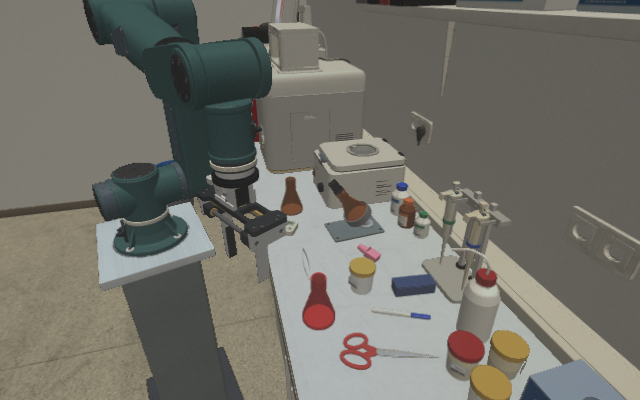

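View pics/top0.png

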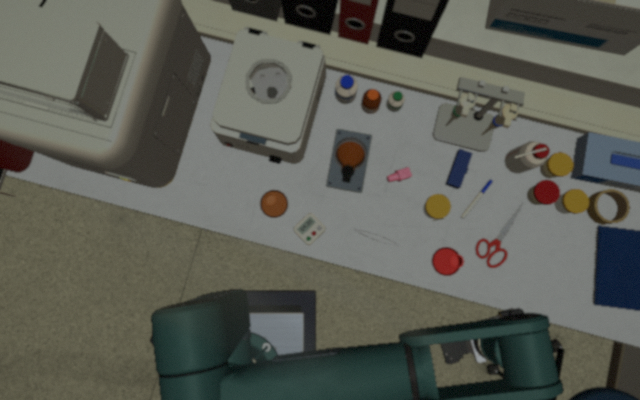

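```bash
python3 - <<'E'
import cv2
s=cv2.imread("pics/side0.png");t=cv2.imread("pics/top0.png")
cv2.imwrite("pics/sz.png",cv2.resize(s[150:280,260:420],None,fx=5,fy=4.6,interpolation=cv2.INTER_CUBIC)[:600])
cv2.imwrite("pics/tz.png",cv2.resize(t[110:260,240:440],None,fx=4,fy=4,interpolation=cv2.INTER_CUBIC))
E
```

```text
(no output)
```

View pics/sz.png

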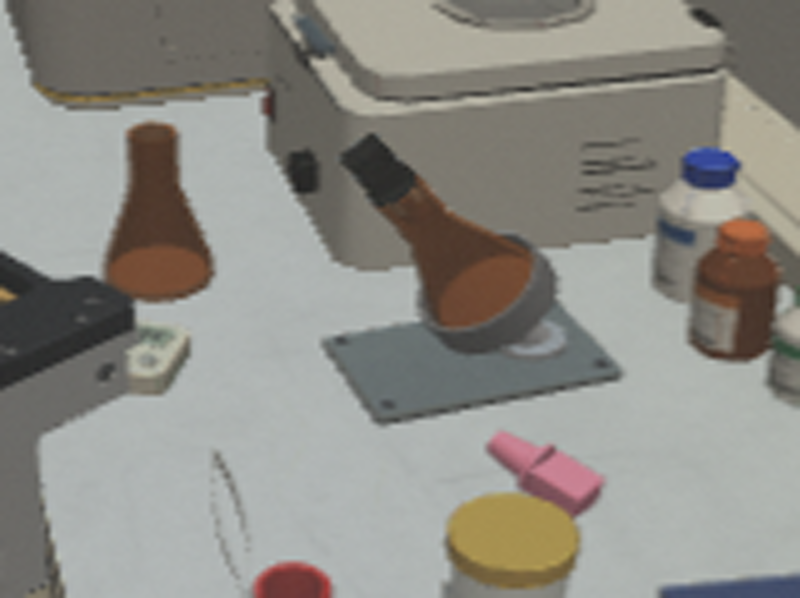

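View pics/tz.png

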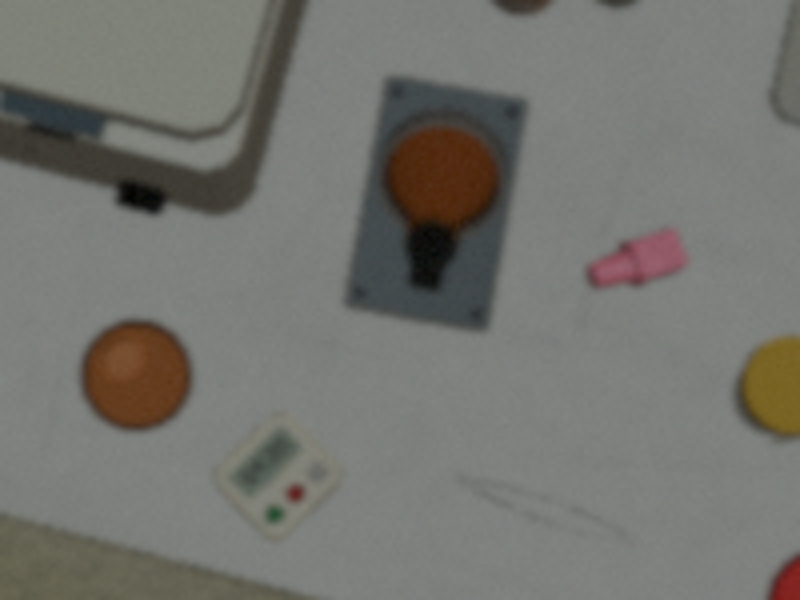

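```bash
cat > h.py <<'E'
import numpy as np, cv2
from bench import robot, snapshot, camera_params
P={n:camera_params(n) for n in("side","top")}
def K(p): return np.array([[p["fx"],0,p["cx"]],[0,p["fy"],p["cy"]],[0,0,1]])
def ray(n,uv):
    p=P[n]; q=cv2.undistortPoints(np.array([[uv]],float),K(p),np.array(p["D"]))[0,0]
    d=p["R"].T@np.array([q[0],q[1],1]); return -p["R"].T@p["t"], d/np.linalg.norm(d)
def onz(n,uv,z):
    o,d=ray(n,uv); return o+d*(z-o[2])/d[2]
def tri(u1,u2):
    o1,d1=ray("side",u1);o2,d2=ray("top",u2)
    A=np.stack([d1,-d2],1); s=np.linalg.lstsq(A,o2-o1,rcond=None)[0]
    a=o1+d1*s[0];b=o2+d2*s[1]; return (a+b)/2,np.linalg.norm(a-b)*1e3
def proj(n,X):
    p=P[n]; return cv2.projectPoints(np.array([X],float),cv2.Rodrigues(p["R"])[0],p["t"],K(p),np.array(p["D"]))[0][0,0]
E
python3 - <<'E'
from h import *
s=cv2.imread("pics/side0.png");t=cv2.imread("pics/top0.png")
# plate in top
tb=cv2.GaussianBlur(t,(3,3),0)
print("plate",tb[135,343],tb[185,360],"bench",tb[150,395], "stopper",tb[175,347],"brown",tb[155,350])
m=((tb.max(2)<120)).astype(np.uint8)
print(np.array2string(tb[125:200:4,320:380:3].max(2)))
E
```

```text
plate [77 75 67] [73 71 64] bench [123 126 123] stopper [15 17 16] brown [15 42 82]
[[129 129 129 130 129 128 129 129 129 128 129 129 128 128 128 129 129 130
  130 130]
 [129 129 129 128 129 119  95  98 108 117 124 126 128 127 128 128 129 129
  129 129]
 [128 129 129 130 128 102  65  72  77  77  77  79  82  88  99 106 114 122
  129 130]
 [129 129 129 129 129  91  76  75  69  63  62  63  68  74  76  72  63  95
  127 129]
 [129 130 130 130 123  81  66  56  66  73  74  72  67  60  68  75  75 108
  128 129]
 [129 129 130 129 115  71  61  73  80  81  83  83  83  77  64  63  79 117
  128 127]
 [128 129 130 129 102  61  64  78  80  81  83  84  82  81  73  59  80 121
  127 127]
 [128 129 129 128  90  58  65  77  79  81  83  82  82  79  75  63  89 125
  127 127]
 [129 128 128 122  82  60  56  75  80  82  83  82  81  79  65  62 103 126
  127 126]
 [128 130 129 116  78  69  51  61  77  79  81  81  77  66  50  69 114 127
  127 127]
 [129 129 129 104  77  77  71  54  47  41  55  62  52  51  66  80 121 128
  128 128]
 [129 129 127  91  77  77  76  48  16  12  15  37  65  73  75  90 127 129
  128 127]
 [128 128 122  82  79  77  76  54  17  15  17  42  74  75  74 101 128 129
  130 129]
 [128 127 114  78  76  75  77  67  22  16  36  71  74  74  75 113 130 129
  130 128]
 [127 126 101  70  76  77  78  69  42  30  56  75  74  74  78 123 130 128
  127 128]
 [128 127  97  73  75  77  77  76  75  74  75  75  74  73  87 126 130 129
  128 127]
 [127 127 127 125 122 114 105  93  85  78  75  74  71  61  97 127 128 129
  129 129]
 [127 127 128 130 129 128 129 129 127 128 126 123 117 112 122 128 126 128
  126 127]
 [126 125 127 128 128 128 129 129 129 129 129 129 129 128 129 129 128 128
  128 128]]
```

```bash
python3 - <<'E'
from h import *
s=cv2.imread("pics/side0.png");t=cv2.imread("pics/top0.png")
def comp(m,pt):
    n,l=cv2.connectedComponents(m.astype(np.uint8)); return l==l[pt[1],pt[0]]
m=comp(cv2.GaussianBlur(t,(3,3),0).max(2)<103,(345,185))
c=max(cv2.findContours(m.astype(np.uint8),cv2.RETR_EXTERNAL,cv2.CHAIN_APPROX_NONE)[0],key=cv2.contourArea)
g=np.array([onz("top",x,0.01)[:2] for x in c[:,0].astype(float)],np.float32)
r=cv2.minAreaRect(g); print("plate rect",r, cv2.boxPoints(r).tolist())
# stopper masks
U=4
out={}
for n,im,(x0,x1,y0,y1),pt,th in(("side",s,(320,352,172,200),(336,184),55),("top",t,(335,362,160,185),(347,175),45)):
    cr=cv2.resize(cv2.GaussianBlur(im,(3,3),0)[y0:y1,x0:x1],None,fx=U,fy=U,interpolation=cv2.INTER_LINEAR).max(2)
    mm=comp(cr<th,(int((pt[0]-x0+.5)*U),int((pt[1]-y0+.5)*U)))
    ys,xs=np.nonzero(mm); p=np.stack([(xs+.5)/U-.5+x0,(ys+.5)/U-.5+y0],1)
    mu=p.mean(0); w,v=np.linalg.eigh(np.cov((p-mu).T)); a=v[:,1]
    if a[1]<0:a=-a
    print(n,"n",len(p)/U/U,mu,a)
    q=(p-mu)@a; b=(p-mu)@v[:,0]
    for k in np.linspace(q.min(),q.max(),12)[:-1]:
        sel=(q>=k)&(q<k+.8)
        if sel.any(): print("  along %.2f width %.2f..%.2f mid %.2f"%(k,b[sel].min(),b[sel].max(),(b[sel].min()+b[sel].max())/2), p[sel].mean(0))
    print(q.min(),q.max())
    cv2.imwrite(f"pics/m_{n}.png",cv2.resize((np.where(mm,255,cr//2)).astype(np.uint8),None,fx=4,fy=4,interpolation=0))
E
```

```text
plate rect ((0.5580223202705383, -0.2811286151409149), (0.10035381466150284, 0.16594362258911133), 79.53968048095703) [[0.4673195779323578, -0.31540772318840027], [0.6305053234100342, -0.345535546541214], [0.6487250328063965, -0.24684950709342957], [0.4855393171310425, -0.21672168374061584]]
side n 89.5625 [335.53358339 186.98787509] [0.62042478 0.78426596]
  along -6.54 width -3.00..3.05 mid 0.03 [331.70192308 182.275     ]
  along -5.38 width -3.32..3.32 mid 0.00 [332.42097701 183.09913793]
  along -4.21 width -3.48..3.36 mid -0.06 [333.18247126 183.98994253]
  along -3.05 width -3.60..3.39 mid -0.11 [333.94444444 184.86944444]
  along -1.89 width -3.49..3.42 mid -0.03 [334.64185393 185.79353933]
  along -0.72 width -3.46..3.49 mid 0.02 [335.30277778 186.75555556]
  along 0.44 width -3.66..3.53 mid -0.07 [336.0326087  187.66576087]
  along 1.60 width -3.98..3.87 mid -0.06 [336.7975 188.5575]
  along 2.77 width -4.26..3.94 mid -0.16 [337.60833333 189.38690476]
  along 3.93 width -4.03..4.13 mid 0.05 [338.18574766 190.41004673]
  along 5.09 width -3.41..3.69 mid 0.14 [338.81487342 19
[... 213 characters left out ...]
6..5.62 mid 0.03 [347.93229167 166.91840278]
  along -4.65 width -6.04..5.95 mid -0.04 [347.70352564 168.42467949]
  along -3.13 width -6.28..6.21 mid -0.03 [347.45108696 169.92468944]
  along -1.60 width -6.23..6.15 mid -0.04 [347.28639241 171.44462025]
  along -0.08 width -5.72..5.70 mid -0.01 [346.97534014 172.93962585]
  along 1.45 width -5.14..4.97 mid -0.08 [346.72771318 174.43313953]
  along 2.97 width -4.18..4.49 mid 0.16 [346.45909091 175.94318182]
  along 4.50 width -3.92..3.97 mid 0.03 [346.21568627 177.44852941]
  along 6.03 width -3.70..3.73 mid 0.02 [346.015625  178.9609375]
  along 7.55 width -3.36..3.50 mid 0.07 [345.78591954 180.45833333]
-7.701985322078975 9.075835152362908
```

```bash
python3 - <<'E'
from h import *
b=np.array([0.1632,-0.0301,0]);b/=np.linalg.norm(b)
M=np.array([.558,-.2811,0])-.034*b+[0,0,.148]; a=-np.sin(np.radians(35))*b+np.array([0,0,np.cos(np.radians(35))])
print("mouth",M,"axis",a,"grip",M+.026*a)
for k in(0,.004,.019,.026,.038):
    print(k,proj("side",M+k*a),proj("top",M+k*a))
# axis by plane intersection
def plane(n,p,q):
    o,d1=ray(n,p);_,d2=ray(n,q);N=np.cross(d1,d2);return o,N/np.linalg.norm(N)
o1,n1=plane("side",(332.06,182.69),(337.9,189.9)); o2,n2=plane("top",(347.9,166.9),(345.9,179.5))
d=np.cross(n1,n2);d/=np.linalg.norm(d); d*=np.sign(d[2]); print("axis tri",d,"tilt",np.degrees(np.arccos(d[2])),"yaw",np.degrees(np.arctan2(-d[1],-d[0])))
# top centre along side view end: intersect the ray plane
for uv in((331.47,181.86),(339.4,191.9)):
    o,r=ray("side",uv); A=np.linalg.lstsq(r[:,None],np.zeros(3),rcond=None)
    s=(o2-o)@n2/(r@n2); print("axis pt side",uv,o+s*r, proj("top",o+s*r))
# open flask
s=cv2.imread("pics/side0.png");t=cv2.imread("pics/top0.png")
for n,im,(x0,x1,y0,y1) in(("side",s,(272,310,170,222)),("top",t,(255,295,185,222))):
    hsv=cv2.cvtColor(im,cv2.COLOR_BGR2HSV); m=(hsv[:,:,1]>110); mm=np.zeros_like(m);mm[y0:y1,x0:x1]=m[y0:y1,x0:x1]
    ys,xs=np.nonzero(mm); print(n,xs.min(),xs.max(),ys.min(),ys.max(),xs.mean(),ys.mean())
    if n=="side":
        for y in range(y0,y1,2):
            q=np.nonzero(mm[y])[0]
            if len(q): print(y,q.min(),q.max())
    else:
        c=max(cv2.findContours(mm.astype(np.uint8),0,cv2.CHAIN_APPROX_NONE)[0],key=cv2.contourArea); print(cv2.minEnclosingCircle(c),cv2.fitEllipse(c))
    cr=im[y0:y1,x0:x1]; cv2.imwrite(f"pics/f_{n}.png",cv2.resize(cv2.convertScaleAbs(cr,alpha=1.8),None,fx=11,fy=11,interpolation=cv2.INTER_CUBIC))
E
```

```text
mouth [ 0.52456394 -0.27493318  0.148     ] axis [-0.56406287  0.10403366  0.81915204] grip [ 0.5098983  -0.2722283   0.16929795]
0 [345.0130904  188.91217807] [348.66351341 162.50448996]
0.004 [344.32505033 188.04911073] [348.55916997 163.14956276]
0.019 [341.71931159 184.7803304 ] [348.162665   165.60091377]
0.026 [340.489275   183.23720668] [347.97475841 166.76266837]
0.038 [338.35948364 180.56515917] [347.6482791  168.78122843]
axis tri [-0.5618366   0.10240526  0.82088537] tilt 34.82647860499924 yaw -10.329834516536378
axis pt side (331.47, 181.86) [ 0.48205958 -0.26747442  0.17875214] [346.21870506 177.49194383]
axis pt side (339.4, 191.9) [ 0.50709051 -0.27204828  0.14137816] [347.40989354 169.98737483]
side 273 301 170 213 290.5049504950495 199.6171617161716
170 287 291
178 294 294
180 286 293
182 287 292
184 288 293
186 289 293
188 288 293
190 289 292
192 288 293
194 287 292
196 287 294
198 291 292
200 287 292
202 286 295
204 285 298
206 283 300
208 282 301
210 282 300
212 284 297
top 261 286 191 216 273.62141491395795 203.37093690248565
((273.6307678222656, 203.38461303710938), 12.886874198913574) ((273.6162109375, 203.38389587402344), (24.74846839904785, 25.133764266967773), 145.54164123535156)
```

View pics/f_side.png

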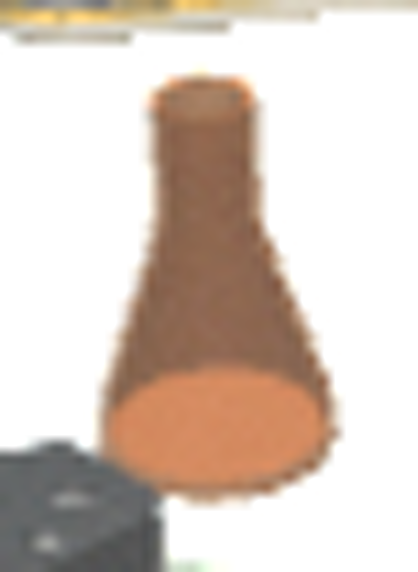

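View pics/f_top.png

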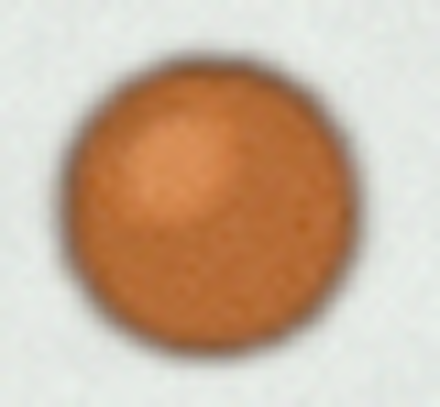

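```bash
python3 - <<'E'
from h import *
for n in P: print(n,-P[n]["R"].T@P[n]["t"])
s=cv2.imread("pics/side0.png");t=cv2.imread("pics/top0.png")
a=cv2.resize(cv2.convertScaleAbs(s[174:202,322:350],alpha=3.5),None,fx=14,fy=14,interpolation=cv2.INTER_LINEAR)
b=cv2.resize(cv2.convertScaleAbs(t[158:186,333:361],alpha=3),None,fx=14,fy=14,interpolation=cv2.INTER_LINEAR)
cv2.imwrite("pics/st.png",np.hstack([a,b]))
E
```

```text
side [-0.00889211 -1.06307861  0.65442282]
top [ 0.27660265 -0.21675591  1.40365654]
```

View pics/st.png

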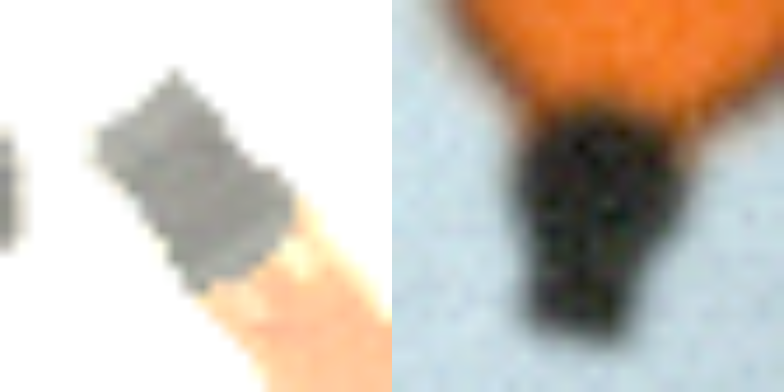

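```bash
python3 - <<'E'
from h import *
a=np.array([-.563,.1035,.820]);a/=np.linalg.norm(a)
for su,tu in(((337.9,189.8),(347.44,170.05)),((337.6,189.6),(347.44,170.05)),((338.25,190.2),(347.4,169.8))):
    X,e=tri(su,tu); print("flange",X,e,"shoulder",X-.002*a,"grip",X+.024*a)
# top face corners
S=X=tri((337.9,189.8),(347.44,170.05))[0]-.002*a
y=np.array([-np.sin(np.radians(-10.4)),np.cos(np.radians(-10.4)),0]); x=np.cross(y,a)
for sx in(-.014,.014):
  for sy in(-.01,.01):
    for k in(.038,.004): print(sx,sy,k,proj("side",S+k*a+sx*x+sy*y).round(1),proj("top",S+k*a+sx*x+sy*y).round(1))
# plate frame offset
b=np.array([np.cos(np.radians(-10.4)),np.sin(np.radians(-10.4)),0]); print("mouth rel plate centre",(S-[.558,-.2811,0])@b,(S-[.558,-.2811,0])@y)
# open flask
print("side rim tri:")
# rim centre side: crop (203,103)/11 ; top mouth (180,168)/11
su=(203/11-.5+272,99/11-.5+170); tu=(180/11-.5+255,165/11-.5+185)
print(su,tu,tri(su,tu)); print(onz("side",su,.12), onz("top",tu,.12))
# foot
for c,z in(((273.62,203.38),0.01),((273.62,203.38),0.005)): 
    p=onz("top",c,z);print("foot top",p, proj("side",p), 'edge', np.linalg.norm(onz("top",(c[0]+12.9,c[1]),z)-p))
print("foot side",onz("side",(216/11-.5+272,432/11-.5+170),.004))
E
```

```text
flange [ 0.5041232  -0.27107216  0.1490281 ] 3.1176636269054563 shoulder [ 0.50524915 -0.27127915  0.14738817] grip [ 0.49061174 -0.26858826  0.1687073 ]
flange [ 0.50363782 -0.27086636  0.14980335] 3.8740133102926166 shoulder [ 0.50476378 -0.27107335  0.14816342] grip [ 0.49012637 -0.26838246  0.16948255]
flange [ 0.50517586 -0.27111487  0.14740815] 2.8232248526238872 shoulder [ 0.50630181 -0.27132186  0.14576821] grip [ 0.49166441 -0.26863097  0.16708735]
-0.014 -0.01 0.038 [329.4 186.4] [349.3 182.7]
-0.014 -0.01 0.004 [335.6 193.9] [350.1 176.8]
-0.014 0.01 0.038 [327.  183.4] [341.1 181.2]
-0.014 0.01 0.004 [333.1 190.8] [342.1 175.3]
0.014 -0.01 0.038 [337.1 180.1] [351.3 172.3]
0.014 -0.01 0.004 [343.1 187.7] [352.1 166.5]
0.014 0.01 0.038 [334.5 177.2] [343.  170.8]
0.014 0.01 0.004 [340.5 184.7] [344.  165.1]
mouth rel plate centre -0.05365708245349799 0.00013697053608541349
side rim tri:
(289.95454545454544, 178.5) (270.8636363636364, 199.5) (array([ 0.43629512, -0.08217121,  0.12094287]), np.float64(0.37422744836970284))
[ 0.43726664 -0.08048259  0.12      ] [ 0.43623798 -0.08200295  0.12      ]
foot top [ 0.4393635  -0.07806237  0.01      ] [291.53562145 206.77820388] edge 0.03485243216538255
foot top [ 0.43994743 -0.07756478  0.005     ] [291.68272482 207.9164436 ] edge 0.03497747169707823
foot side [ 0.43651701 -0.08025721  0.004     ]
```

```bash
cat >> h.py <<'E'
from scipy.spatial.transform import Rotation as Ro
def pose():
    o=robot.get_obs(); return o["tool_pos"],Ro.from_euler("xyz",o["ee_rot"]).as_matrix(),o
def show():
    p,R,o=pose(); print("t %.2f"%o["time"],"p",p.round(4),"x",R[:,0].round(3),"z",R[:,2].round(3),"q",o["joint_positions"].round(3),"F",o["wrist_force"].round(1),"T",o["wrist_torque"].round(2),"w",round(o["width"],4))
def plan(pt,Rt):
    p,R,o=pose(); rv=Ro.from_matrix(R.T@Rt).as_rotvec()
    print("turn",rv.round(3),"n>=",np.linalg.norm(rv)/.12,"then shift cm",(Rt.T@(pt-p)*100).round(2),"| shift first cm",(R.T@(pt-p)*100).round(2))
def lean():
    a=np.array([-.563,.1035,.820]);a/=np.linalg.norm(a); b=np.array([np.cos(np.radians(-10.4)),np.sin(np.radians(-10.4)),0])
    y=np.array([-b[1],b[0],0]); y-=a*(y@a); y/=np.linalg.norm(y); return a,y
E
python3 - <<'E'
from h import *
show(); a,y=lean(); G=np.array([.4905,-.2686,.1689])
for s in(1,-1):
    x=-a; z=s*y; Rt=np.stack([x,np.cross(z,x),z],1); plan(G+.1*a,Rt)
E
```

```text
t 0.10 p [ 0.1369 -0.5322  0.2235] x [-0.     0.002 -1.   ] z [ 0.249 -0.968 -0.002] q [-1.422  0.088  1.372 -0.     1.684 -0.103] F [-0.4 -0.1  0.1] T [0.01 0.01 0.04] w 0.0941
turn [-2.597 -0.817 -0.183] n>= 22.7425261480326 then shift cm [ 11.65 -21.49  32.31] | shift first cm [ -2.7   35.61 -19.13]
turn [ 0.419 -0.134  0.6  ] n>= 6.200472287584212 then shift cm [ 11.65  21.49 -32.31] | shift first cm [ -2.7   35.61 -19.13]
```

step_arm(motion="100 -0.23 2.97 -1.59 0 0 0;100 -0.23 2.97 -1.59 0 0 0;100 -0.23 2.97 -1.59 0 0 0;100 -0.23 2.97 -1.59 0 0 0;100 -0.23 2.97 -1.59 0 0 0;100 -0.23 2.97 -1.59 0 0 0;100 -0.23 2.97 -1.59 0 0 0;100 -0.23 2.97 -1.59 0 0 0;100 -0.23 2.97 -1.59 0 0 0;100 -0.23 2.97 -1.59 0 0 0;100 -0.23 2.97 -1.59 0 0 0;100 -0.23 2.97 -1.59 0 0 0;100 0 0 0 0.06 -0.02 0.086;100 0 0 0 0.06 -0.02 0.086;100 0 0 0 0.06 -0.02 0.086;100 0 0 0 0.06 -0.02 0.086;100 0 0 0 0.06 -0.02 0.086;100 0 0 0 0.06 -0.02 0.086;100 0 0 0 0.06 -0.02 0.086")

```text
time: 1.68
tool_pos: [0.4344, -0.2592, 0.2521]
ee_rot: [1.56, 0.953, -0.196]
wrist_force: [-1.0, 0.8, -0.7]
width: 0.0942
```

```bash
cat > look.py <<'E'
import sys
from h import *
s=snapshot("side");t=snapshot("top");k=sys.argv[1]
cv2.imwrite(f"pics/side{k}.png",s[:,:,::-1]);cv2.imwrite(f"pics/top{k}.png",t[:,:,::-1])
x0,x1,y0,y1=260,390,130,240
a=cv2.resize(s[y0:y1,x0:x1,::-1],(400*1,338),interpolation=cv2.INTER_CUBIC)
b=cv2.resize(t[120:230,255:385,::-1],(400,338),interpolation=cv2.INTER_CUBIC)
cv2.imwrite(f"pics/z{k}.png",cv2.convertScaleAbs(np.hstack([a,b]),alpha=1.5)); show()
E
python3 look.py 1; python3 - <<'E'
from h import *
a,y=lean(); G=np.array([.4905,-.2686,.1689]); x=-a; z=-y; Rt=np.stack([x,np.cross(z,x),z],1); plan(G+.1*a,Rt); plan(G,Rt)
E
```

```text
t 1.78 p [ 0.432  -0.2573  0.248 ] x [ 0.561 -0.108 -0.82 ] z [-0.185 -0.983  0.003] q [-0.905 -0.418  1.874  0.409  1.229  0.802] F [0.1 0.3 0.4] T [0.1  0.29 0.  ] w 0.0937
turn [-0.002  0.005  0.001] n>= 0.043359455812643645 then shift cm [-0.1   0.36  0.05] | shift first cm [-0.1   0.36  0.05]
turn [-0.002  0.005  0.001] n>= 0.043359455812643645 then shift cm [9.9  0.36 0.05] | shift first cm [9.9  0.37 0.  ]
```

View pics/z1.png

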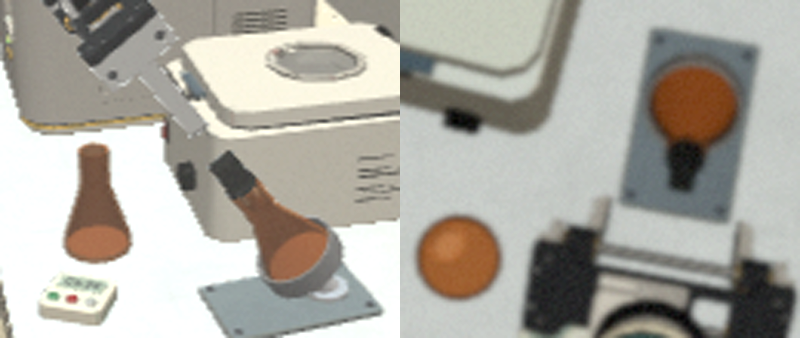

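```bash
python3 look.py 2; python3 - <<'E'
from h import *
p,R,o=pose()
for s in(-1,1):
  for w in (.047,.0595):
    X=p+.019*R[:,0]+s*w*R[:,2]; u=proj("side",X);v=proj("top",X)
    print(s,w,u.round(1),v.round(1),"zoom side",((u-[260,130])*3.077).round(),"zoom top",((v-[255,120])*3.077+[400,0]).round())
s=cv2.imread("pics/side2.png");t=cv2.imread("pics/top2.png")
a=cv2.resize(s[135:205,290:350],None,fx=6.5,fy=6.5,interpolation=cv2.INTER_CUBIC)
b=cv2.resize(t[155:225,310:380],None,fx=5.8,fy=6.5,interpolation=cv2.INTER_CUBIC)
cv2.imwrite("pics/zz2.png",cv2.convertScaleAbs(np.hstack([a,b]),alpha=1.8))
E
```

```text
t 1.88 p [ 0.4342 -0.2591  0.2519] x [ 0.563 -0.111 -0.819] z [-0.182 -0.983  0.007] q [-0.903 -0.414  1.865  0.408  1.229  0.802] F [ 0.1 -0.1  0.8] T [ 0.05  0.26 -0.02] w 0.0937
-1 0.047 [313.7 159.1] [324.2 185.7] zoom side [165.  90.] zoom top [613. 202.]
-1 0.0595 [312.3 157.5] [318.8 184.7] zoom side [161.  85.] zoom top [596. 199.]
1 0.047 [324.8 172.2] [365.  193.2] zoom side [200. 130.] zoom top [738. 225.]
1 0.0595 [326.5 174.1] [370.4 194.2] zoom side [204. 136.] zoom top [755. 228.]
```

View pics/zz2.png

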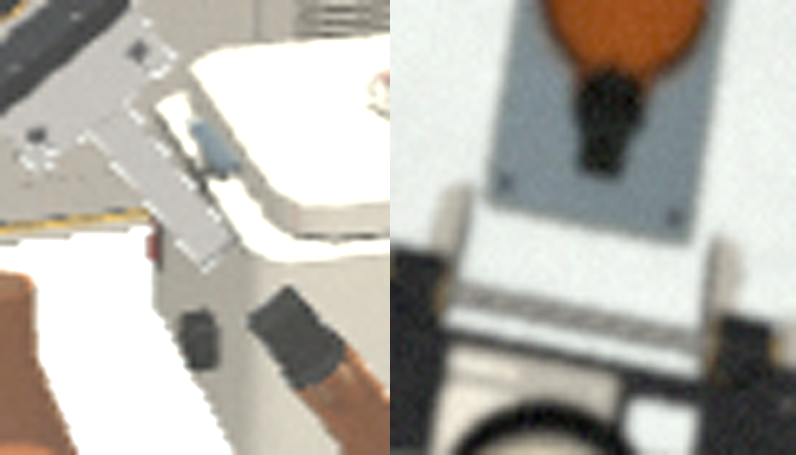

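```bash
python3 - <<'E'
from h import *
for b in((0,0),(1.5,.2),(2.7,.5),(1.5,-1)):
  print(b,tri((337.9+b[0],189.8+b[1]),(347.44,170.05)), "flask",tri((289.95+b[0],178.5+b[1]),(270.86,199.5)))
p,R,o=pose()
# hand-only: triangulate near finger tip outer face centre  side obs / top obs
print(tri((323.5,173.6),(366.4,191.4)),"exp",p+.019*R[:,0]+.055*R[:,2])
s=cv2.imread("pics/side0.png");cv2.imwrite("pics/g0.png",cv2.convertScaleAbs(cv2.resize(s[170:290,190:310],None,fx=5,fy=5,interpolation=cv2.INTER_CUBIC),alpha=1.6))
# initial
p0=np.array([.137,-.5325,.2238]);x=np.array([0,0,-1.]);z=np.array([.249,-.968,0])
for sg in(-1,1): print((proj("side",p0+.019*x+sg*.0595*z)-[190,170])*5)
E
```

```text
(0, 0) (array([ 0.5041232 , -0.27107216,  0.1490281 ]), np.float64(3.1176636269054563)) flask (array([ 0.43629021, -0.08215976,  0.12093994]), np.float64(0.3629223481041739))
(1.5, 0.2) (array([ 0.50624518, -0.27208885,  0.14784277]), np.float64(1.0848943663847137)) flask (array([ 0.43867922, -0.08291736,  0.11961239]), np.float64(5.145368345050471))
(2.7, 0.5) (array([ 0.50798868, -0.27291847,  0.1464389 ]), np.float64(4.378597413041882)) flask (array([ 0.44062678, -0.0834735 ,  0.11801931]), np.float64(8.921147451857477))
(1.5, -1) (array([ 0.50579042, -0.27205547,  0.15186282]), np.float64(1.701355563192193)) flask (array([ 0.43832745, -0.08350433,  0.12430105]), np.float64(5.643897781503962))
(array([ 0.43661177, -0.30883399,  0.23400407]), np.float64(9.176060224230588)) exp [ 0.43487291 -0.31524549  0.23671239]
[202.73914284 412.77596569]
[384.42525616 562.80940403]
```

View pics/g0.png

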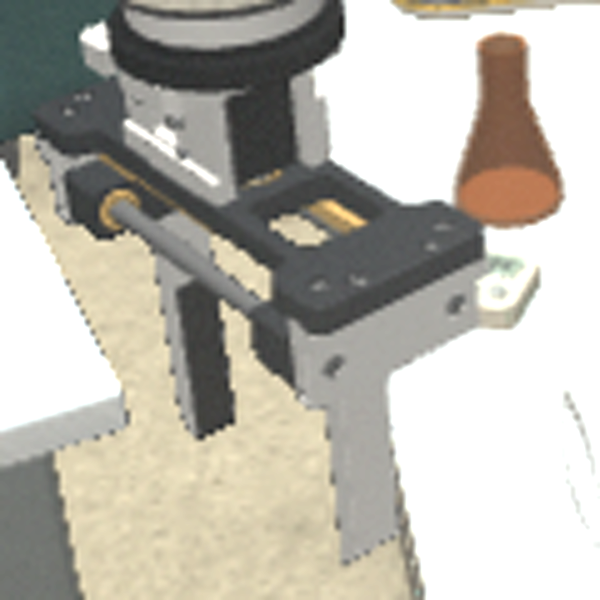

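step_arm(motion="100 1.5 0 0 0 0 0;100 1.5 0 0 0 0 0;100 1.5 0 0 0 0 0;100 1.5 0 0 0 0 0;100 0 0 0 0 0 0;100 0 0 0 0 0 0")

```text
time: 2.38
tool_pos: [0.4694, -0.2658, 0.203]
ee_rot: [1.56, 0.959, -0.191]
wrist_force: [0.3, -0.3, 0.2]
width: 0.0938
```

```bash
python3 look.py 3; python3 - <<'E'
from h import *
a,y=lean(); G=np.array([.4905,-.2686,.1689]); x=-a; z=-y; Rt=np.stack([x,np.cross(z,x),z],1); plan(G,Rt)
s=cv2.imread("pics/side3.png");t=cv2.imread("pics/top3.png")
a=cv2.resize(s[155:205,305:355],None,fx=8,fy=8,interpolation=cv2.INTER_CUBIC)
b=cv2.resize(t[155:205,320:370],None,fx=8,fy=8,interpolation=cv2.INTER_CUBIC)
cv2.imwrite("pics/zz3.png",cv2.convertScaleAbs(np.hstack([a,b]),alpha=2.2))
p,R,o=pose()
for s in(-1,1):
  for w in (.047,.053):
    X=p+.019*R[:,0]+s*w*R[:,2]; u=proj("side",X);v=proj("top",X)
    print(s,w,((u-[304.5,154.5])*8).round(),((v-[319.5,154.5])*8+[400,0]).round())
E
```

```text
t 2.48 p [ 0.4693 -0.2662  0.2045] x [ 0.565 -0.111 -0.817] z [-0.182 -0.983  0.008] q [-0.84  -0.318  1.895  0.402  1.087  0.81 ] F [0.7 0.5 0.1] T [ 0.12  0.25 -0.05] w 0.0941
turn [ 0.003  0.007 -0.005] n>= 0.07713447902648501 then shift cm [ 4.14 -0.29 -0.15] | shift first cm [ 4.14 -0.31 -0.18]
-1 0.047 [167. 143.] [462. 157.]
-1 0.053 [162. 136.] [442. 153.]
1 0.047 [261. 252.] [775. 213.]
1 0.053 [268. 260.] [795. 217.]
```

View pics/zz3.png

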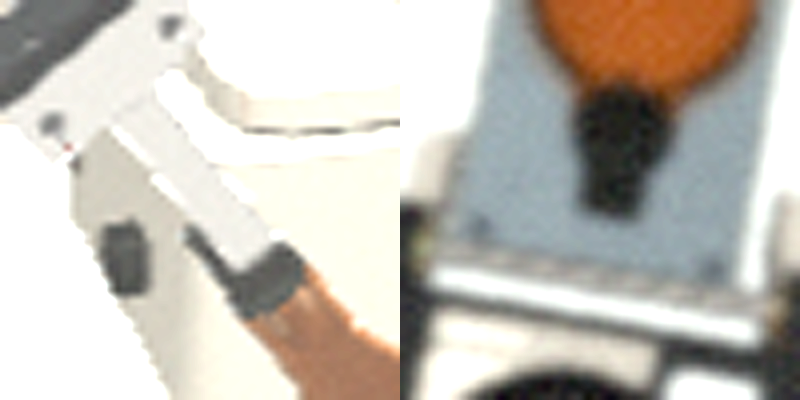

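step_arm(motion="100 1.0 -0.1 0 0 0.005 0;100 1.0 0 0 0 0 0;100 1.0 0 0 0 0 0;100 0.5 0 0 0 0 0;100 0.5 0 0 0 0 0;100 0 0 0 0 0 0;100 0 0 0 0 0 0")

```text
time: 3.07
tool_pos: [0.4904, -0.2697, 0.1692]
ee_rot: [1.567, 0.958, -0.184]
wrist_force: [-0.7, 0.6, 0.1]
width: 0.0942
```

```bash
cat > zl.py <<'E'
import sys; from h import *
import subprocess
k,sx,sy,tx,ty=sys.argv[1],*map(int,sys.argv[2:6]); n=int(sys.argv[6]) if len(sys.argv)>6 else 50
s=snapshot("side");t=snapshot("top");f=400/n
a=cv2.resize(s[sy:sy+n,sx:sx+n,::-1],(400,400),interpolation=cv2.INTER_CUBIC);b=cv2.resize(t[ty:ty+n,tx:tx+n,::-1],(400,400),interpolation=cv2.INTER_CUBIC)
cv2.imwrite(f"pics/zz{k}.png",cv2.convertScaleAbs(np.hstack([a,b]),alpha=2.2)); cv2.imwrite(f"pics/side{k}.png",s[:,:,::-1]);cv2.imwrite(f"pics/top{k}.png",t[:,:,::-1]);show()
E
python3 zl.py 4 305 155 320 155
```

```text
t 3.17 p [ 0.4905 -0.27    0.1701] x [ 0.566 -0.106 -0.817] z [-0.18  -0.984  0.003] q [-0.808 -0.246  1.91   0.411  0.998  0.803] F [-0.4 -0.8 -0.6] T [ 0.07  0.25 -0.03] w 0.0942
```

View pics/zz4.png

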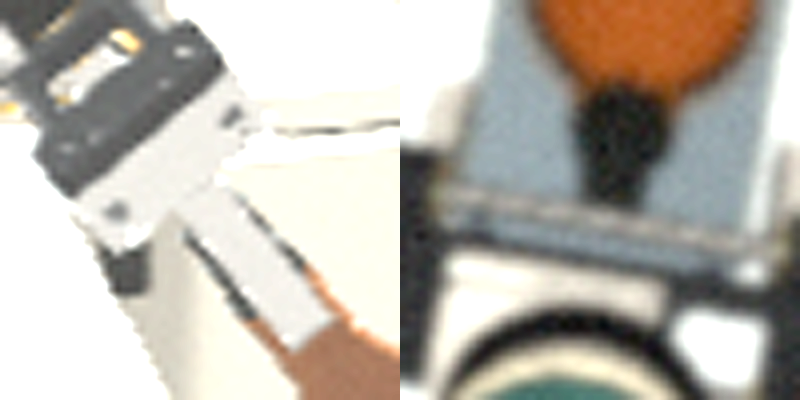

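step_arm(motion="0 0 0 0 0 0 0;0 0 0 0 0 0 0;0 0 0 0 0 0 0;0 0 0 0 0 0 0;0 0 0 0 0 0 0;0 0 0 0 0 0 0;0 0 0 0 0 0 0;0 0 0 0 0 0 0")

```text
time: 3.83
tool_pos: [0.4904, -0.2699, 0.1697]
ee_rot: [1.566, 0.957, -0.185]
wrist_force: [-0.4, 0.2, 0.5]
width: 0.0442
```

```bash
python3 zl.py 5 305 155 320 155
```

```text
t 3.93 p [ 0.4903 -0.2699  0.1697] x [ 0.566 -0.106 -0.818] z [-0.18  -0.984  0.003] q [-0.808 -0.246  1.911  0.411  0.998  0.803] F [0.7 0.1 0.2] T [ 0.11  0.2  -0.02] w 0.0364
```

View pics/zz5.png

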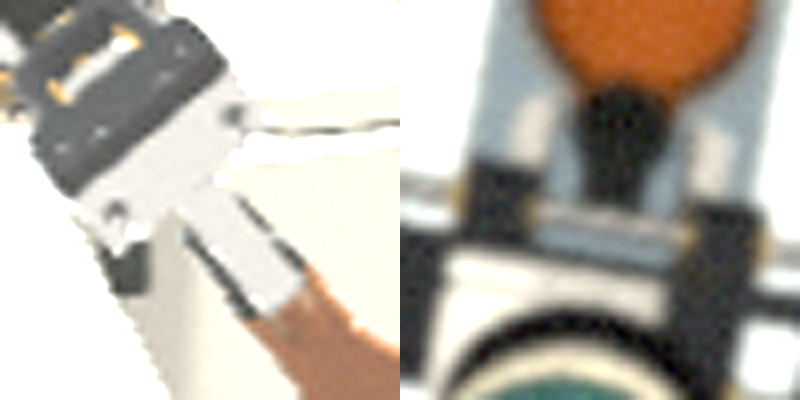

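step_arm(motion="0 0 0 0 0 0 0;0 0 0 0 0 0 0;0 0 0 0 0 0 0;0 0 0 0 0 0 0;0 0 0 0 0 0 0")

```text
time: 4.35
tool_pos: [0.4904, -0.2696, 0.1697]
ee_rot: [1.567, 0.957, -0.184]
wrist_force: [0.3, 1.2, 0.2]
width: 0.0196
```

```bash
python3 zl.py 6 305 155 320 155
```

```text
t 4.45 p [ 0.4904 -0.2696  0.1697] x [ 0.566 -0.105 -0.818] z [-0.18  -0.984  0.002] q [-0.808 -0.246  1.911  0.411  0.998  0.803] F [ 0.   2.  -0.2] T [0.31 0.17 0.13] w 0.0195
```

View pics/zz6.png

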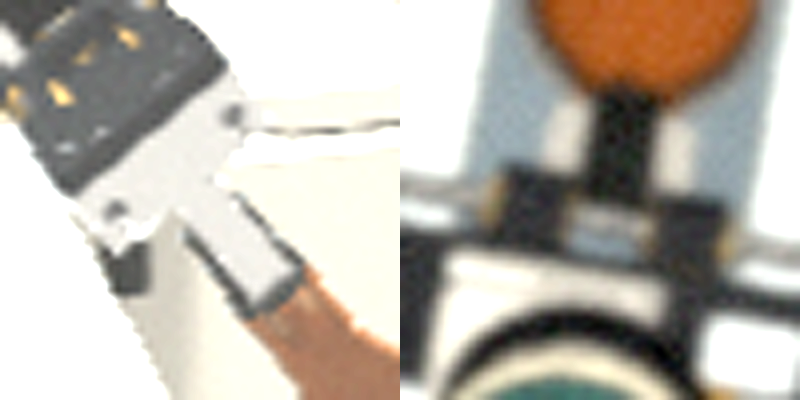

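step_arm(motion="0 0 0 0 0.1 0 0;0 -0.01 0 0 0.1 0 0;0 -0.02 0 0 0.1 0 0;0 -0.02 0 0 0.1 0 0;0 -0.02 0 0 0.1 0 0")

```text
time: 4.87
tool_pos: [0.4899, -0.2699, 0.17]
ee_rot: [2.069, 0.958, -0.186]
wrist_force: [1.3, -0.8, -3.1]
width: 0.0197
```

```bash
cat >> h.py <<'E'
def fr():
    p,R,o=pose(); print("F tool",(R.T@o["wrist_force"]).round(1),"T tool",(R.T@o["wrist_torque"]).round(2),"q6",o["joint_positions"][5].round(3),"p",p.round(4),"t",round(o["time"],2),"w",round(o["width"],4))
    G=np.array([.4904,-.2696,.1697]); print("out along axis mm",(-(p-G)@np.array([.566,-.105,-.818])*1e3).round(2),"x",R[:,0].round(3))
E
python3 -c "
from h import *;fr()"
```

```text
F tool [ 3.3 -0.3  0.7] T tool [-0.31 -0.04 -0.21] q6 1.307 p [ 0.4899 -0.2699  0.17  ] t 4.87 w 0.0197
out along axis mm 0.48 x [ 0.565 -0.106 -0.818]
```

step_arm(motion="0 -0.02 0 0 -0.12 0 0;0 -0.02 0 0 -0.12 0 0;0 -0.02 0 0 -0.12 0 0;0 -0.02 0 0 -0.12 0 0;0 -0.02 0 0 -0.12 0 0;0 -0.02 0 0 -0.12 0 0;0 -0.02 0 0 -0.12 0 0;0 -0.02 0 0 -0.12 0 0")

```text
time: 5.53
tool_pos: [0.4893, -0.2691, 0.1705]
ee_rot: [1.105, 0.958, -0.182]
wrist_force: [5.3, 0.6, -4.4]
width: 0.0197
```

```bash
python3 -c "
from h import *;fr()"; python3 zl.py 7 305 155 320 155;python3 -c "
from h import *;fr()"
```

```text
F tool [ 6.6  2.1 -0.6] T tool [0.31 0.16 0.23] q6 0.338 p [ 0.4893 -0.2691  0.1705] t 5.53 w 0.0197
out along axis mm 1.33 x [ 0.566 -0.104 -0.818]
t 5.63 p [ 0.4893 -0.2691  0.1706] x [ 0.566 -0.104 -0.818] z [ 0.198 -0.946  0.258] q [-0.809 -0.249  1.911  0.412  1.002  0.34 ] F [ 5.2  0.9 -5.1] T [-0.03 -0.21  0.24] w 0.0196
F tool [ 7.   1.8 -1.2] T tool [-0.19  0.03  0.25] q6 0.34 p [ 0.4893 -0.2691  0.1706] t 5.63 w 0.0196
out along axis mm 1.38 x [ 0.566 -0.104 -0.818]
```

View pics/zz7.png

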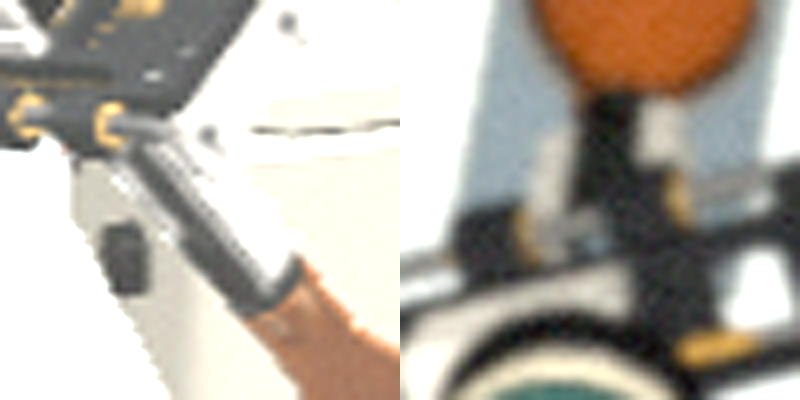

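step_arm(motion="0 -0.02 0 0 0.12 0 0;0 -0.02 0 0 0.12 0 0;0 -0.02 0 0 0.12 0 0;0 -0.02 0 0 0.12 0 0;0 -0.02 0 0 0.12 0 0;0 -0.02 0 0 0.12 0 0;0 -0.02 0 0 0.12 0 0;0 -0.02 0 0 0.12 0 0")

```text
time: 6.3
tool_pos: [0.4883, -0.2695, 0.1717]
ee_rot: [2.071, 0.958, -0.185]
wrist_force: [6.5, -2.1, -5.7]
width: 0.0198
```

```bash
python3 -c "
from h import *;fr()"
```

```text
F tool [ 8.6  2.4 -0.3] T tool [-0.28  0.06  0.16] q6 1.308 p [ 0.4883 -0.2695  0.1717] t 6.3 w 0.0198
out along axis mm 2.83 x [ 0.565 -0.106 -0.818]
```

Force still well under 15 N. Longer swings now.

step_arm(motion="0 -0.02 0 0 -0.12 0 0;0 -0.02 0 0 -0.12 0 0;0 -0.02 0 0 -0.12 0 0;0 -0.02 0 0 -0.12 0 0;0 -0.02 0 0 -0.12 0 0;0 -0.02 0 0 -0.12 0 0;0 -0.02 0 0 -0.12 0 0;0 -0.02 0 0 -0.12 0 0;0 -0.02 0 0 -0.12 0 0;0 -0.02 0 0 -0.12 0 0")

```text
time: 7.13
tool_pos: [0.4874, -0.2686, 0.1732]
ee_rot: [0.866, 0.958, -0.181]
wrist_force: [6.3, 0.8, -6.1]
width: 0.0192
```

```bash
python3 -c "
from h import *;fr()"
```

```text
F tool [ 8.4  2.3 -0.5] T tool [ 0.25 -0.01  0.36] q6 0.098 p [ 0.4874 -0.2686  0.1732] t 7.13 w 0.0192
out along axis mm 4.73 x [ 0.566 -0.104 -0.818]
```

step_arm(motion="0 -0.02 0 0 0.12 0 0;0 -0.02 0 0 0.12 0 0;0 -0.02 0 0 0.12 0 0;0 -0.02 0 0 0.12 0 0;0 -0.02 0 0 0.12 0 0;0 -0.02 0 0 0.12 0 0;0 -0.02 0 0 0.12 0 0;0 -0.02 0 0 0.12 0 0;0 -0.02 0 0 0.12 0 0;0 -0.02 0 0 0.12 0 0")

```text
time: 7.97
tool_pos: [0.4861, -0.2691, 0.1751]
ee_rot: [2.072, 0.958, -0.185]
wrist_force: [6.8, -2.5, -5.4]
width: 0.0198
```

```bash
python3 zl.py 8 305 155 320 155; python3 -c "
from h import *;fr()"
```

```text
t 8.07 p [ 0.4861 -0.2691  0.1753] x [ 0.566 -0.106 -0.818] z [-0.546 -0.792 -0.275] q [-0.815 -0.259  1.91   0.411  1.014  1.305] F [ 5.4 -1.6 -4.8] T [ 0.06 -0.15 -0.14] w 0.0197
F tool [ 7.1  1.8 -0.4] T tool [0.17 0.06 0.12] q6 1.305 p [ 0.4861 -0.2691  0.1753] t 8.07 w 0.0197
out along axis mm 7.06 x [ 0.566 -0.106 -0.818]
```

View pics/zz8.png

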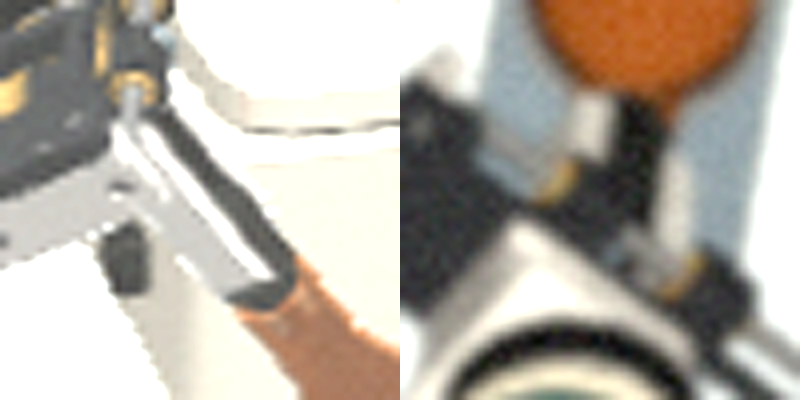

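step_arm(motion="0 -0.02 0 0 -0.12 0 0;0 -0.02 0 0 -0.12 0 0;0 -0.02 0 0 -0.12 0 0;0 -0.02 0 0 -0.12 0 0;0 -0.02 0 0 -0.12 0 0;0 -0.02 0 0 -0.12 0 0;0 -0.02 0 0 -0.12 0 0;0 -0.02 0 0 -0.12 0 0;0 -0.02 0 0 -0.12 0 0;0 -0.02 0 0 -0.12 0 0")

```text
time: 8.9
tool_pos: [0.4851, -0.2681, 0.1771]
ee_rot: [0.863, 0.958, -0.182]
wrist_force: [4.6, 0.8, -4.2]
width: 0.0201
```

step_arm(motion="0 -0.02 0 0 0.12 0 0;0 -0.02 0 0 0.12 0 0;0 -0.02 0 0 0.12 0 0;0 -0.02 0 0 0.12 0 0;0 -0.02 0 0 0.12 0 0;0 -0.02 0 0 0.12 0 0;0 -0.02 0 0 0.12 0 0;0 -0.02 0 0 0.12 0 0;0 -0.02 0 0 0.12 0 0;0 -0.02 0 0 0.12 0 0")

```text
time: 9.73
tool_pos: [0.4834, -0.2689, 0.1794]
ee_rot: [2.069, 0.958, -0.186]
wrist_force: [0.1, -0.1, -1.3]
width: 0.0199
```

```bash
python3 -c "
from h import *;fr()"
```

```text
F tool [ 1.2 -0.5  0.4] T tool [ 0.01 -0.12 -0.29] q6 1.308 p [ 0.4834 -0.2689  0.1794] t 9.73 w 0.0199
out along axis mm 12.01 x [ 0.565 -0.107 -0.818]
```

step_arm(motion="0 -0.02 0 0 -0.12 0 0;0 -0.02 0 0 -0.12 0 0;0 -0.02 0 0 -0.12 0 0;0 -0.02 0 0 -0.12 0 0;0 -0.02 0 0 -0.12 0 0;0 -0.02 0 0 -0.12 0 0;0 -0.02 0 0 -0.12 0 0;0 -0.02 0 0 -0.12 0 0;0 -0.02 0 0 -0.12 0 0;0 -0.02 0 0 -0.12 0 0")

```text
time: 10.57
tool_pos: [0.4823, -0.2681, 0.1808]
ee_rot: [0.86, 0.958, -0.184]
wrist_force: [0.5, 0.1, -0.3]
width: 0.0198
```

```bash
python3 zl.py 9 305 155 320 155; python3 -c "
from h import *;fr()"
```

```text
t 10.67 p [ 0.4824 -0.2682  0.1809] x [ 0.566 -0.105 -0.818] z [ 0.381 -0.846  0.373] q [-0.82  -0.272  1.908  0.41   1.03   0.103] F [ 0.8  1.3 -1.7] T [0.14 0.19 0.09] w 0.0197
F tool [ 1.7  0.6 -1.5] T tool [-0.02  0.24 -0.07] q6 0.103 p [ 0.4824 -0.2682  0.1809] t 10.67 w 0.0197
out along axis mm 13.87 x [ 0.566 -0.105 -0.818]
```

View pics/zz9.png

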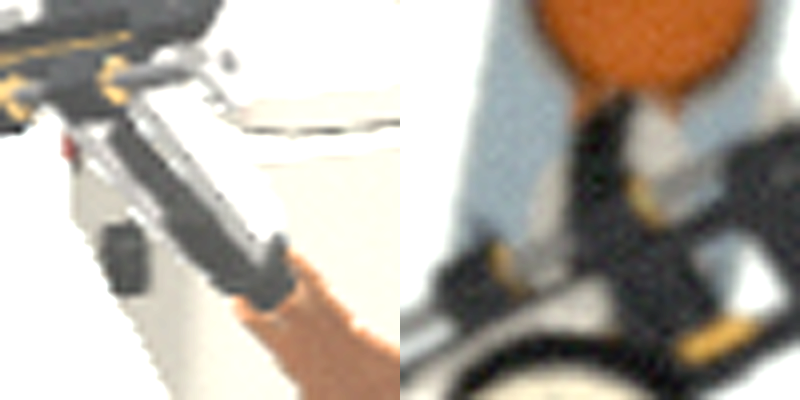

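step_arm(motion="0 -0.1 0 0 0.1 0 0;0 -0.2 0 0 0.1 0 0;0 -0.3 0 0 0.1 0 0;0 -0.3 0 0 0.1 0 0;0 -0.4 0 0 0 0 0;0 -0.5 0 0 0 0 0;0 -0.5 0 0 0 0 0")

```text
time: 11.25
tool_pos: [0.4691, -0.266, 0.2002]
ee_rot: [1.265, 0.958, -0.185]
wrist_force: [-0.9, 0.1, -1.1]
width: 0.0199
```

```bash
python3 -c "
from h import *;fr()"
```

```text
F tool [ 0.4 -1.3 -0.4] T tool [ 0.02  0.09 -0.28] q6 0.501 p [ 0.4691 -0.266   0.2002] t 11.25 w 0.0199
out along axis mm 37.33 x [ 0.565 -0.106 -0.818]
```

step_arm(motion="0 -0.8 0 0 0 0 0;0 -0.8 0 0 0 0 0;0 -0.8 0 0 0 0 0;0 -0.8 0 0 0 0 0;0 -0.8 0 0 0 0 0;0 -0.8 0 0 0 0 0;0 0 0 0 0 0 0;0 0 0 0 0 0 0;0 0 0 0 0 0 0")

```text
time: 12.0
tool_pos: [0.4422, -0.2609, 0.2389]
ee_rot: [1.266, 0.958, -0.185]
wrist_force: [0.4, -0.3, 0.4]
width: 0.0198
```

```bash
python3 zl.py 10 270 125 255 145 90; python3 -c "
from h import *;fr()"
```

```text
t 12.10 p [ 0.4422 -0.2607  0.2384] x [ 0.565 -0.105 -0.818] z [ 0.066 -0.983  0.172] q [-0.892 -0.39   1.876  0.413  1.196  0.497] F [ 0.6  0.7 -1.3] T [ 0.03  0.31 -0.02] w 0.02
F tool [ 1.3 -0.1 -0.9] T tool [ 0.    0.06 -0.3 ] q6 0.497 p [ 0.4422 -0.2607  0.2384] t 12.1 w 0.02
out along axis mm 84.4 x [ 0.565 -0.105 -0.818]
```

View pics/zz10.png

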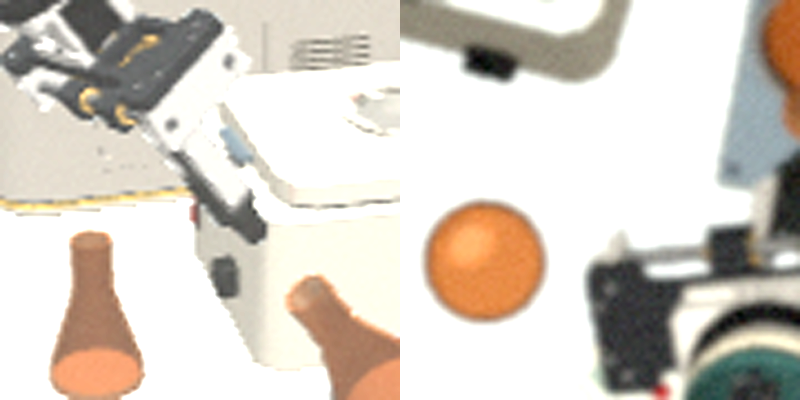

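```bash
python3 - <<'E'
from h import *
x=np.array([0,0,-1.]);z=np.array([-.18,-.983,0]);z/=np.linalg.norm(z);Rt=np.stack([x,np.cross(z,x),z],1); plan(np.array([.438,-.081,.225]),Rt)
E
```

```text
turn [ 0.291  0.094 -0.607] n>= 5.667003986560766 then shift cm [  1.34  -3.65 -17.6 ] | shift first cm [ -1.03   1.63 -17.92]
```

step_arm(motion="0 0 0 0 0.042 0.013 -0.087;0 0 0 0 0.042 0.013 -0.087;0 0 0 0 0.042 0.013 -0.087;0 0 0 0 0.041 0.014 -0.087;0 0 0 0 0.041 0.014 -0.087;0 0 0 0 0.041 0.014 -0.086;0 0 0 0 0.041 0.013 -0.086;0 0.13 -0.36 -1.76 0 0 0;0 0.13 -0.36 -1.76 0 0 0;0 0.13 -0.36 -1.76 0 0 0;0 0.13 -0.36 -1.76 0 0 0;0 0.13 -0.36 -1.76 0 0 0;0 0.13 -0.36 -1.76 0 0 0;0 0.13 -0.36 -1.76 0 0 0;0 0.13 -0.36 -1.76 0 0 0;0 0.13 -0.36 -1.76 0 0 0;0 0.13 -0.36 -1.76 0 0 0;0 0 0 0 0 0 0;0 0 0 0 0 0 0")

```text
time: 13.68
tool_pos: [0.4386, -0.0808, 0.2256]
ee_rot: [1.136, 1.57, -0.613]
wrist_force: [-0.6, 0.1, -0.6]
width: 0.0199
```

```bash
python3 zl.py 11 255 130 240 150 90; python3 -c "
from h import *;fr()"
```

```text
t 13.78 p [ 0.4386 -0.0818  0.2258] x [ 0.001 -0.001 -1.   ] z [-0.179 -0.984  0.001] q [-3.110e-01 -1.480e-01  1.597e+00 -1.000e-03  1.691e+00  1.440e+00] F [ 0.2  0.  -0.6] T [0.03 0.08 0.03] w 0.0198
F tool [ 0.6  0.2 -0.1] T tool [-0.03  0.02 -0.08] q6 1.44 p [ 0.4386 -0.0818  0.2258] t 13.78 w 0.0198
out along axis mm 94.91 x [ 0.001 -0.001 -1.   ]
```

View pics/zz11.png

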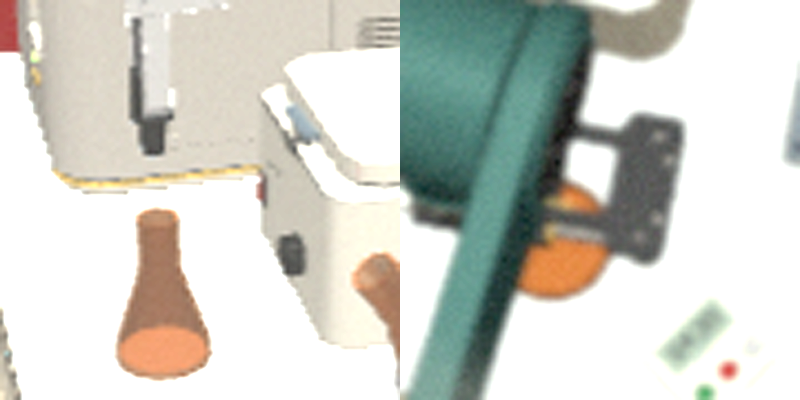

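```bash
python3 - <<'E'
from h import *
t=cv2.imread("pics/top3.png").astype(float)
acc=sum(cv2.imread(f"pics/top{k}.png").astype(float) for k in(0,1,2,3,4,5,6,7,8,9,10))/11
g=acc.sum(2)[185:222,255:295]
b=cv2.GaussianBlur(g,(3,3),0)
print(np.array2string(b[3:34,3:34:1].round().astype(int),max_line_width=250))
for X in([.4399,-.0776],[.438,-.081],[.4363,-.082]):
    print(X,proj("top",[*X,.0]),proj("top",[*X,.12]),proj("side",[*X,0]),proj("side",[*X,.12]))
E
```

```text
[[398 399 400 400 400 401 401 402 402 401 397 392 387 381 376 374 377 381 383 385 389 394 399 402 404 404 403 402 402 402 401]
 [398 399 400 400 400 400 400 399 397 391 380 364 347 332 320 317 322 328 334 342 355 371 385 395 401 403 403 402 402 402 401]
 [398 399 400 401 400 399 396 390 379 361 335 306 277 255 241 237 241 247 254 267 290 318 346 371 388 397 400 401 402 401 401]
 [399 400 401 401 400 394 382 362 335 303 268 236 212 197 190 187 188 191 194 202 219 246 281 320 354 378 391 398 400 401 400]
 [400 401 401 400 395 381 353 313 271 236 210 194 188 187 188 187 186 185 184 182 184 195 219 255 297 337 368 388 397 400 400]
 [401 401 401 396 381 352 307 257 216 194 187 187 192 198 202 203 202 199 195 190 187 186 190 204 235 280 331 370 391 398 400]
 [401 401 397 384 353 306 255 213 190 184 189 196 203 208 212 213 212 208 203 200 198 195 190 186 195 230 286 342 379 394 399]
 [400 399 389 361 312 255 212 191 186 192 202 212 219 223 224 223 220 215 208 204 202 200 196 189 185 200 244 306 356 384 396]
 [399 394 374 329 267 215 190 187 194 206 219 231 239 242 241 237 231 223 213 206 20
[... 2522 characters left out ...]
200 204 213 229 250 273 301 334 364 384 395 400 402 403 402]
 [400 400 398 397 397 397 396 392 383 367 346 322 298 279 269 264 262 267 278 297 320 341 360 377 390 397 400 402 402 402 401]
 [401 401 401 399 399 400 401 400 398 394 387 375 362 351 345 342 342 345 351 362 375 384 391 396 399 401 401 401 402 402 400]]
[0.4399, -0.0776] [273.81247066 203.61073813] [269.11908348 198.03990072] [291.7316716 209.1658309] [290.29815336 177.9834568 ]
[0.438, -0.081] [275.05219868 204.30583743] [270.47178362 198.79767553] [291.66531763 209.75314123] [290.2246528  178.51121575]
[0.4363, -0.082] [275.4110705  204.92736074] [270.8628265  199.47528495] [291.34656477 210.01243851] [289.88856212 178.74453685]
```

```bash
python3 - <<'E'
from h import *
s=cv2.imread("pics/side11.png").astype(float)
g=s.sum(2)
for v in range(150,212,1):
    r=g[v,272:312]
    print(v,r.round().astype(int).tolist()) if v in(154,156,158,160,161,162,163,164,165,166,178,179,180,183,186,190,205,208,210) else 0
p,R,o=pose()
for k in(.007,.022,.026,.054): print(k,proj("side",p+k*R[:,0]))
E
```

```text
154 [288, 288, 292, 291, 294, 293, 290, 291, 292, 291, 288, 290, 183, 116, 119, 244, 289, 282, 279, 264, 239, 259, 287, 285, 294, 291, 290, 289, 289, 290, 290, 294, 286, 291, 290, 293, 290, 293, 291, 293]
156 [284, 289, 294, 296, 289, 290, 290, 294, 291, 291, 293, 291, 186, 132, 122, 177, 170, 163, 141, 143, 136, 122, 264, 291, 292, 294, 294, 295, 291, 292, 292, 284, 288, 292, 289, 290, 293, 291, 292, 291]
158 [288, 287, 292, 291, 291, 293, 295, 290, 290, 294, 290, 296, 294, 292, 183, 119, 118, 115, 115, 114, 221, 278, 290, 294, 293, 291, 292, 295, 290, 292, 291, 293, 295, 292, 294, 290, 290, 289, 290, 291]
160 [285, 292, 290, 292, 296, 294, 296, 291, 292, 290, 294, 293, 294, 294, 182, 119, 122, 124, 116, 117, 261, 300, 321, 299, 291, 290, 294, 294, 294, 292, 291, 295, 293, 293, 293, 289, 293, 293, 290, 298]
161 [287, 283, 290, 294, 296, 292, 291, 296, 295, 291, 294, 290, 295, 290, 186, 120, 118, 122, 123, 121, 263, 294, 284, 292, 291, 291, 294, 292, 293, 290, 294, 295, 292, 291, 276, 285, 281, 291, 293, 261]
162 [288, 291, 292, 291, 288, 291, 292, 293, 293, 297, 293, 293, 289, 292, 
[... 2230 characters left out ...]
289, 186, 175, 200, 227, 234, 232, 237, 238, 242, 240, 244, 236, 238, 239, 237, 236, 235, 219, 182, 206, 387, 486, 506, 503, 501, 503, 504, 503, 508, 507]
208 [504, 510, 511, 510, 511, 503, 503, 503, 397, 250, 225, 238, 237, 236, 235, 237, 237, 241, 237, 238, 241, 237, 241, 241, 242, 236, 234, 236, 239, 225, 324, 470, 503, 508, 511, 506, 500, 500, 497, 505]
210 [506, 506, 506, 508, 509, 508, 508, 507, 390, 256, 226, 240, 241, 241, 238, 240, 245, 237, 238, 240, 237, 241, 240, 242, 238, 238, 238, 236, 225, 209, 383, 491, 507, 507, 503, 503, 505, 501, 505, 503]
0.007 [289.2115176  150.42330281]
0.022 [289.42195626 154.84837721]
0.026 [289.47758741 156.01879671]
0.054 [289.86140706 164.10098872]
```

step_arm(motion="0 0 0.12 -0.11 0 0 0;0 0.8 0 0 0 0 0;0 0.8 0 0 0 0 0;0 0.8 0 0 0 0 0;0 0.8 0 0 0 0 0;0 0.8 0 0 0 0 0;0 0 0 0 0 0 0;0 0 0 0 0 0 0")

```text
time: 14.45
tool_pos: [0.4394, -0.0803, 0.1851]
ee_rot: [-1.31, 1.57, -3.061]
wrist_force: [-0.9, 0.1, -0.7]
width: 0.0198
```

```bash
python3 zl.py 12 265 145 250 170 50; python3 -c "
from h import *;fr()"
```

```text
t 14.55 p [ 0.4401 -0.0805  0.1863] x [ 0.002 -0.001 -1.   ] z [-0.179 -0.984  0.   ] q [-0.308 -0.135  1.664 -0.     1.611  1.443] F [-0.4 -0.1 -1. ] T [0.07 0.01 0.05] w 0.0194
F tool [ 1.  -0.4  0.1] T tool [-0.05  0.07 -0.02] q6 1.443 p [ 0.4401 -0.0805  0.1863] t 14.55 w 0.0194
out along axis mm 61.94 x [ 0.002 -0.001 -1.   ]
```

View pics/zz12.png

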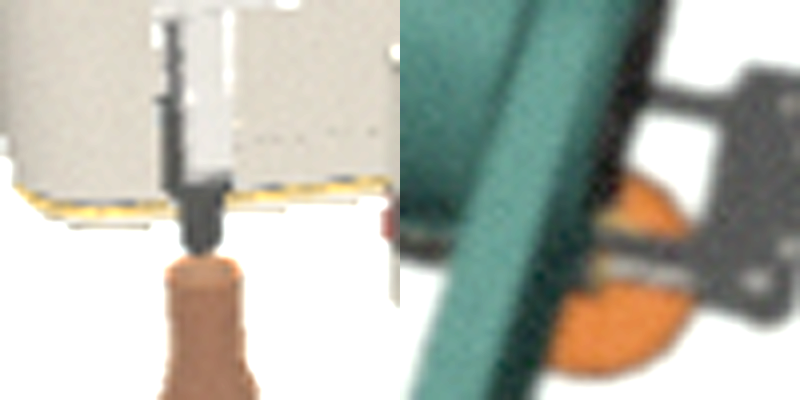

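step_arm(motion="0 0 0.08 0.03 0 0 0;0 0.4 0 0 0 0 0;0 0.4 0 0 0 0 0;0 0.4 0 0 0 0 0;0 0.3 0 0 0 0 0;0 0.3 0 0 0 0 0;0 0 0 0 0 0 0")

```text
time: 15.13
tool_pos: [0.4402, -0.0807, 0.1671]
ee_rot: [-1.161, 1.571, -2.912]
wrist_force: [0.4, -0.0, -0.6]
width: 0.0194
```

```bash
python3 zl.py 13 265 145 250 170 50; python3 -c "
from h import *;fr()"
```

```text
t 15.23 p [ 0.4406 -0.0809  0.1678] x [ 0.001 -0.    -1.   ] z [-0.179 -0.984  0.   ] q [-0.308 -0.126  1.692 -0.     1.574  1.443] F [-0.7 -0.5 -0.5] T [ 0.05 -0.02  0.05] w 0.0194
F tool [ 0.5 -0.6  0.6] T tool [-0.05  0.06  0.01] q6 1.443 p [ 0.4406 -0.0809  0.1678] t 15.23 w 0.0194
out along axis mm 46.5 x [ 0.001 -0.    -1.   ]
```

View pics/zz13.png

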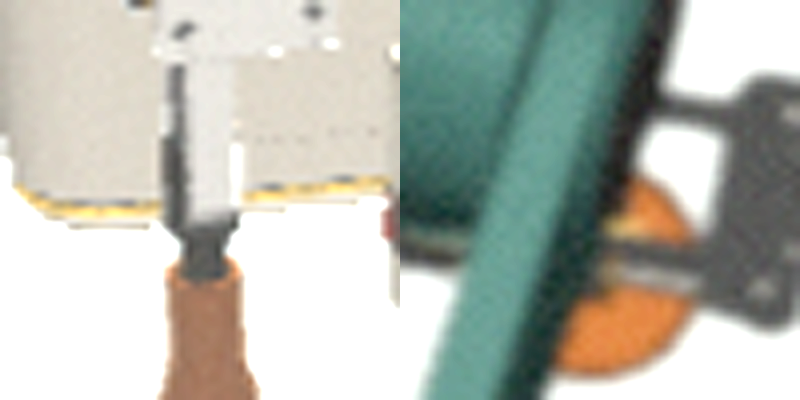

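step_arm(motion="0 0.3 0 0 0 0 0;0 0.3 0 0 0 0 0;0 0.3 0 0 0 0 0;0 0.2 0 0 0 0 0;0 0 0 0 0 0 0")

```text
time: 15.65
tool_pos: [0.4403, -0.0808, 0.1563]
ee_rot: [0.959, 1.571, -0.792]
wrist_force: [0.4, 0.7, -0.5]
width: 0.0201
```

```bash
python3 zl.py 14 265 145 250 170 50; python3 -c "
from h import *;fr()"
```

```text
t 15.75 p [ 0.4406 -0.0809  0.1569] x [ 0.001 -0.    -1.   ] z [-0.179 -0.984  0.   ] q [-0.308 -0.12   1.709 -0.     1.551  1.443] F [-0.  -0.2 -0.7] T [-0.02  0.04 -0.05] w 0.0197
F tool [ 0.7 -0.   0.2] T tool [ 0.05 -0.03 -0.03] q6 1.443 p [ 0.4406 -0.0809  0.1569] t 15.75 w 0.0197
out along axis mm 37.53 x [ 0.001 -0.    -1.   ]
```

View pics/zz14.png

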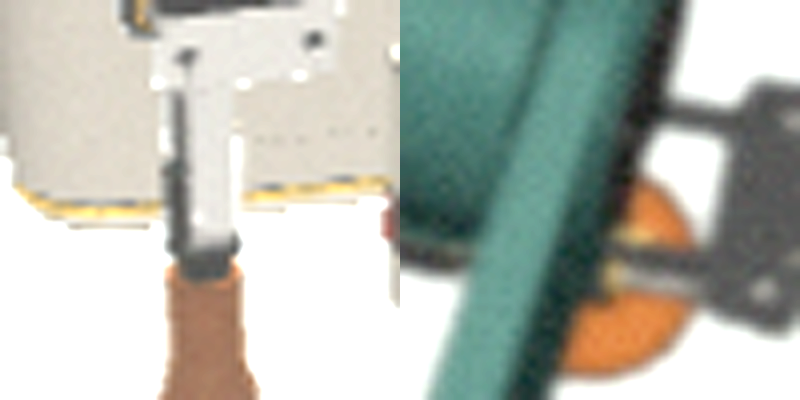

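step_arm(motion="0 0.2 0 0 0 0 0;0 0.2 0 0 0 0 0;0 0.2 0 0 0 0 0;0 0 0 0 0 0 0")

```text
time: 16.08
tool_pos: [0.4404, -0.0808, 0.1505]
ee_rot: [1.229, 1.57, -0.522]
wrist_force: [-0.2, 0.5, -1.3]
width: 0.0195
```

```bash
python3 -c "
from h import *;fr()"
```

```text
F tool [ 1.3 -0.3 -0.5] T tool [ 0.03  0.   -0.02] q6 1.443 p [ 0.4404 -0.0808  0.1505] t 16.08 w 0.0195
out along axis mm 32.41 x [ 0.001 -0.    -1.   ]
```

step_arm(motion="0 0.1 0 0 0 0 0;0 0.1 0 0 0 0 0;0 0 0 0 0 0 0")

```text
time: 16.33
tool_pos: [0.4408, -0.0809, 0.1497]
ee_rot: [1.371, 1.569, -0.38]
wrist_force: [-1.9, -0.0, 2.6]
width: 0.0198
```

```bash
python3 zl.py 15 265 145 250 170 50; python3 -c "
from h import *;fr()"
```

```text
t 16.43 p [ 0.4408 -0.0809  0.1497] x [ 0.002 -0.001 -1.   ] z [-0.179 -0.984  0.   ] q [-0.308 -0.117  1.721 -0.     1.535  1.443] F [-2.1  0.7  2.6] T [ 0.08  0.23 -0.01] w 0.02
F tool [-2.6 -2.2 -0.3] T tool [ 0.01  0.03 -0.25] q6 1.443 p [ 0.4408 -0.0809  0.1497] t 16.43 w 0.02
out along axis mm 31.49 x [ 0.002 -0.001 -1.   ]
```

View pics/zz15.png

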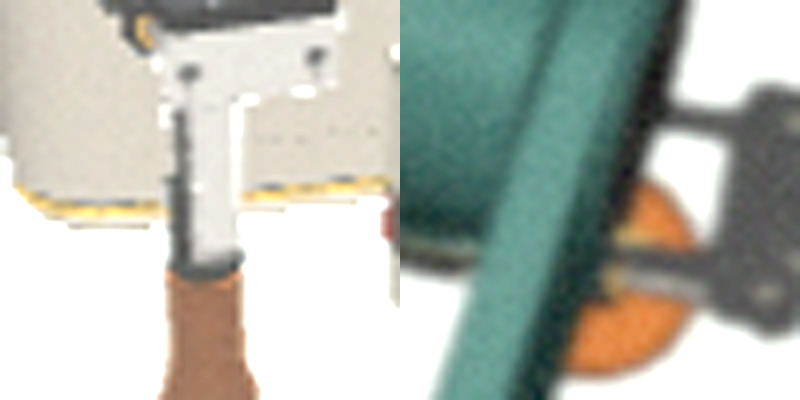

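step_arm(motion="0 0 -0.05 0 0 0 0;0 0 -0.05 0 0 0 0;0 0.1 0 0 0 0 0;0 0.1 0 0 0 0 0;0 0 0 0 0 0 0")

```text
time: 16.85
tool_pos: [0.4396, -0.0803, 0.1465]
ee_rot: [2.046, 1.57, 0.295]
wrist_force: [1.4, 0.4, -0.2]
width: 0.0199
```

```bash
python3 zl.py 16 265 145 250 170 50; python3 -c "
from h import *;fr()"
```

```text
t 16.95 p [ 0.4395 -0.0804  0.1463] x [ 0.001  0.    -1.   ] z [-0.179 -0.984 -0.   ] q [-0.308 -0.117  1.728  0.     1.53   1.443] F [1.1 0.3 1. ] T [ 0.22 -0.18  0.05] w 0.0199
F tool [-1.   1.1 -0.5] T tool [-0.05  0.25  0.14] q6 1.443 p [ 0.4395 -0.0804  0.1463] t 16.95 w 0.0199
out along axis mm 29.55 x [ 0.001  0.    -1.   ]
```

View pics/zz16.png

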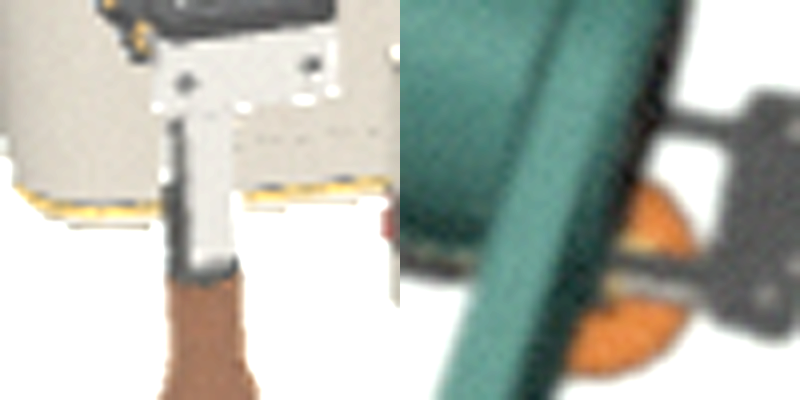

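Went down to 0.1463 (expected home ≈0.146–0.148). Press slightly more to find the seat.

step_arm(motion="0 0.1 0 0 0 0 0;0 0.1 0 0 0 0 0;0 0 0 0 0 0 0")

```text
time: 17.2
tool_pos: [0.4398, -0.0804, 0.1455]
ee_rot: [1.834, 1.569, 0.084]
wrist_force: [-1.9, 2.0, 4.6]
width: 0.0198
```

```bash
python3 -c "
from h import *;fr()"
```

```text
F tool [-4.6 -2.2 -1.6] T tool [ 0.02  0.46 -0.14] q6 1.443 p [ 0.4398 -0.0804  0.1455] t 17.2 w 0.0198
out along axis mm 28.72 x [ 0.002  0.    -1.   ]
```

step_arm(motion="0 0 -0.04 -0.05 0 0 0;0 0.1 0 0 0 0 0;0 0 0 0 0 0 0")

```text
time: 17.45
tool_pos: [0.4398, -0.0802, 0.1455]
ee_rot: [1.451, 1.568, -0.3]
wrist_force: [-0.3, 0.7, 7.7]
width: 0.0198
```

```bash
python3 zl.py 17 265 145 250 170 50; python3 -c "
from h import *;fr()"
```

```text
t 17.55 p [ 0.4398 -0.0801  0.1455] x [ 0.003 -0.001 -1.   ] z [-0.179 -0.984  0.   ] q [-0.307 -0.118  1.73   0.     1.526  1.444] F [0.2 2.9 8.4] T [ 0.47  0.34 -0.03] w 0.0195
F tool [-8.4 -0.3 -2.9] T tool [ 0.03  0.4  -0.42] q6 1.444 p [ 0.4398 -0.0801  0.1455] t 17.55 w 0.0195
out along axis mm 28.74 x [ 0.003 -0.001 -1.   ]
```

View pics/zz17.png

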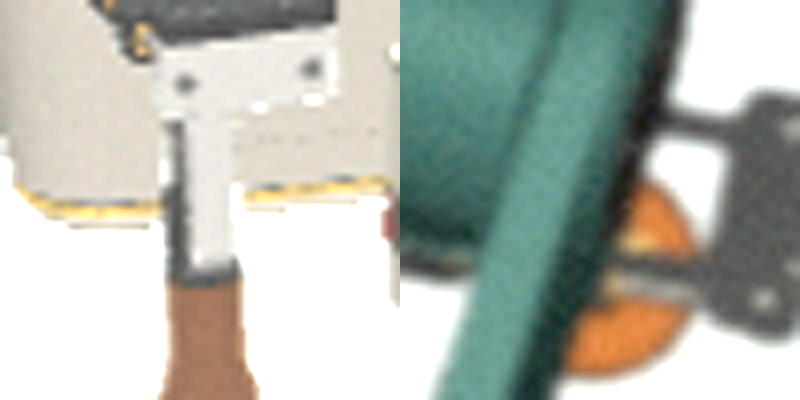

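step_arm(motion="0 -0.1 0 -0.05 0 0 0;15 -0.05 0 0 0 0 0;25 0 0 0 0 0 0;35 0 0 0 0 0 0;50 0 0 0 0 0 0;60 0 0 0 0 0 0;60 0 0 0 0 0 0;60 0 0 0 0 0 0;60 0 0 0 0 0 0")

```text
time: 18.3
tool_pos: [0.4394, -0.0797, 0.1454]
ee_rot: [1.275, 1.569, -0.476]
wrist_force: [-0.8, 0.8, 0.1]
width: 0.0556
```

```bash
python3 zl.py 18 265 145 250 170 50; python3 -c "
from h import *;fr()"
```

```text
t 18.40 p [ 0.4395 -0.0797  0.1455] x [ 0.001 -0.001 -1.   ] z [-0.179 -0.984  0.   ] q [-0.306 -0.117  1.73  -0.     1.528  1.445] F [-0.4 -0.8 -0. ] T [ 0.07  0.03 -0.04] w 0.0562
F tool [ 0.  -0.2  0.9] T tool [ 0.04  0.06 -0.04] q6 1.445 p [ 0.4395 -0.0797  0.1455] t 18.4 w 0.0562
out along axis mm 28.99 x [ 0.001 -0.001 -1.   ]
```

View pics/zz18.png

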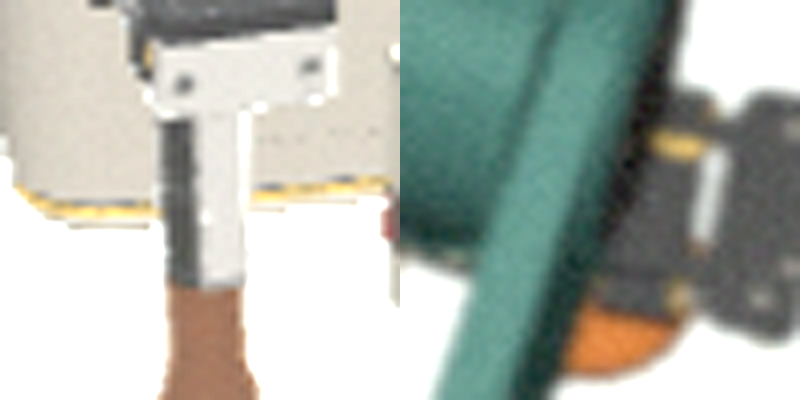

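Released. Retreat upward and look.

step_arm(motion="60 -0.5 0 0 0 0 0;60 -1 0 0 0 0 0;60 -1.5 0 0 0 0 0;60 -2 0 0 0 0 0;60 -3 0 0 0 0 0;60 -3 0 0 0 0 0;60 -3 0 0 0 0 0;60 0 -3 0 0 0 0;60 0 -3 0 0 0 0;60 0 -3 0 0 0 0;60 0 -3 0 0 0 0;60 0 0 0 0 0 0;60 0 0 0 0 0 0")

```text
time: 19.48
tool_pos: [0.3209, -0.058, 0.2871]
ee_rot: [1.4, 1.565, -0.352]
wrist_force: [1.0, -1.2, 0.6]
width: 0.0564
```

```bash
python3 zl.py 19 265 145 250 170 50
```

```text
t 19.58 p [ 0.3218 -0.0583  0.2861] x [ 0.003 -0.001 -1.   ] z [-0.179 -0.984  0.001] q [-0.353 -0.426  1.688  0.     1.877  1.398] F [0.5 0.4 0.5] T [ 0.06  0.03 -0.01] w 0.0569
```

View pics/zz19.png

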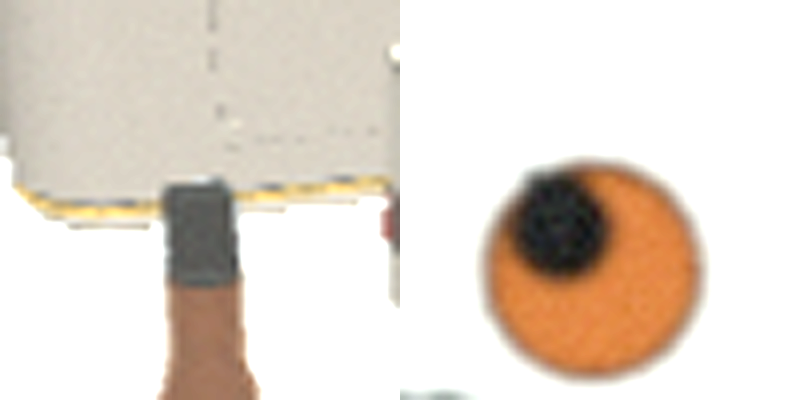

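View pics/side19.png

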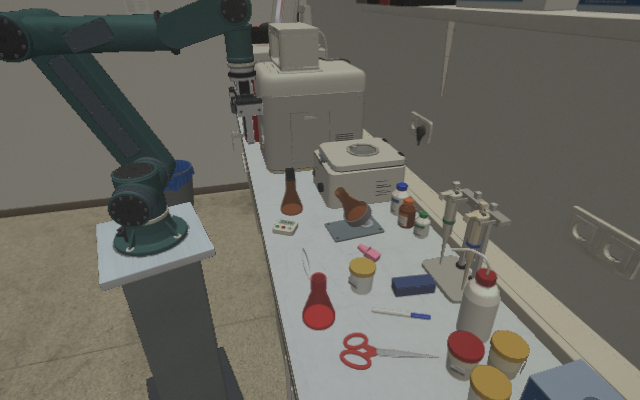

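View pics/top19.png

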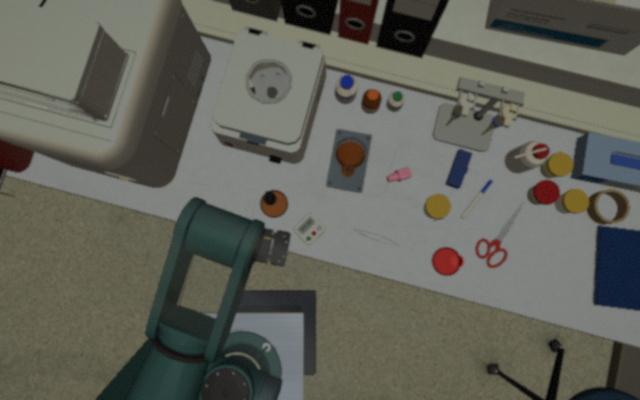

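```bash
python3 - <<'E'
from h import *
a=cv2.imread("pics/side19.png").astype(int);b=cv2.imread("pics/side11.png").astype(int);c=cv2.imread("pics/side10.png").astype(int)
for u in(288,290,292):
  print("now",a[164:190,u].tolist()[10:]); 
  print("open",c[174:190,u].tolist())
# flange lower-edge & axis
g=a.sum(2)
for v in(170,174,177,179,182,186,190):
    r=g[v,275:305]; print(v,r.tolist())
# predicted rows for seated flange front bottom/top corners
F=np.array([.4397,-.0801,.12]); d=np.array([-.483,-.875,0])
for z,r in((.12,.0165),(.124,.0165),(.12,.017),(.158,0)): print(z,proj("side",F+[0,0,z-.12]+d*r))
E
```

```text
now [[42, 45, 43], [40, 41, 42], [41, 44, 43], [39, 41, 42], [40, 41, 42], [45, 48, 47], [40, 43, 45], [42, 52, 70], [41, 51, 71], [42, 53, 72], [42, 53, 73], [41, 52, 73], [42, 53, 73], [42, 53, 71], [42, 53, 71], [41, 53, 70]]
open [[170, 173, 169], [172, 174, 170], [150, 156, 157], [62, 80, 108], [52, 67, 86], [54, 68, 88], [49, 65, 87], [45, 56, 77], [42, 55, 76], [43, 56, 76], [46, 58, 77], [43, 55, 75], [44, 55, 75], [44, 55, 74], [45, 57, 75], [44, 55, 73]]
now [[39, 39, 40], [41, 42, 42], [40, 41, 41], [39, 42, 41], [42, 43, 43], [46, 47, 46], [40, 43, 42], [43, 53, 70], [44, 55, 73], [40, 53, 73], [42, 54, 75], [44, 55, 76], [44, 55, 76], [42, 55, 73], [43, 53, 74], [42, 54, 74]]
open [[171, 174, 169], [172, 175, 170], [114, 129, 143], [55, 71, 91], [54, 69, 91], [54, 69, 90], [51, 67, 89], [45, 57, 79], [42, 55, 78], [45, 57, 79], [45, 59, 80], [44, 57, 78], [45, 57, 79], [46, 57, 77], [46, 57, 78], [44, 56, 77]]
now [[38, 40, 40], [38, 40, 39], [40, 42, 41], [41, 43, 43], [39, 39, 41], [46, 47, 47], [41, 46, 50], [41, 51, 71], [40, 50, 70], [40, 52, 72], [42, 53, 74], [43,
[... 824 characters left out ...]
, 301, 147, 137, 140, 141, 139, 145, 140, 133, 145, 292, 454, 491, 493, 498, 494, 494, 496, 494, 492]
182 [494, 496, 498, 492, 493, 484, 486, 488, 495, 497, 343, 207, 169, 163, 171, 172, 169, 160, 166, 183, 305, 456, 494, 498, 491, 485, 494, 489, 494, 494]
186 [498, 494, 496, 495, 494, 494, 488, 492, 497, 494, 384, 233, 166, 168, 171, 175, 171, 170, 170, 176, 253, 452, 489, 493, 493, 494, 493, 497, 498, 499]
190 [493, 488, 492, 491, 491, 494, 495, 493, 494, 497, 343, 215, 175, 169, 165, 171, 177, 173, 166, 169, 196, 445, 495, 494, 491, 494, 495, 495, 496, 498]
0.12 [290.28831478 180.55270117]
0.124 [290.23726565 179.44984281]
0.12 [290.27957563 180.62211653]
0.158 [290.09100817 167.75597845]
```

```bash
python3 -c "
from h import *
show(); print(robot.close_job())"
```

```text
t 19.58 p [ 0.3218 -0.0583  0.2861] x [ 0.003 -0.001 -1.   ] z [-0.179 -0.984  0.001] q [-0.353 -0.426  1.688  0.     1.877  1.398] F [0.5 0.4 0.5] T [ 0.06  0.03 -0.01] w 0.0569
the job is handed in; nothing more can be done
None
```

The stopper is out of the leaning flask and seated upright in the open flask. I handed the job in at 19.6 s; no verdict was reported.

- **Loosening:** I gripped the stopper on its two flat sides along the leaning axis. I twisted it about ±0.5–0.6 rad while pulling 0.2 mm per step. The wrist readings I took showed at most about 9 N of pull, below the 15 N at which the flask rises. It came loose at about 12 mm.
- **Placing:** I set it upright over the open flask and lowered it slowly. In the last few millimetres I shifted the hand up to 1 mm sideways to relieve side forces of 2–3 N, then pressed to 8 N with no further movement before letting go.

**Last checks:**
- **Seating:** The tool stopped at z = 0.1455 m, where about 0.146 m was expected. In the side view the flange's lower edge sits at row 180–181, the same as the front of the rim before placing, so no gap shows.
- **Upright:** The stopper's axis matches the neck's to about 0.02 rad in the side view. I could only check its tilt from that one view.
- **Rest of the bench:** By eye, the leaning flask is down in its cup, and the timer, forceps and cup are where they were. The gripper is clear of everything.

**Disagreements:**
- The side camera showed the hand 1–2 pixels left of where the arm's own reading put it.
- The stopper's position from the two views missed by about 3 mm.
- My estimates of the open flask's position from its foot and from its mouth differed by about 4 mm.

I resolved these by comparing the hand and the targets directly in the pictures, and by feeling for contact.

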